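# Tap the sample plate home in the loader and bolt it in

## Robot

A 6-joint arm with a two-finger parallel gripper is mounted at the origin on the work surface. World frame = base frame: x ahead of the robot, y to its left, z up, the work surface at z = 0. Lengths are in m, angles in degrees, forces in N, time in s.
With the tool pointing down it reaches from about 0.4 to 0.825 m from the base axis. Payload 7 kg.
Tool frame: the origin (TCP) lies at the very end of the fingers, on their centre line; the grasp point (between the pads) lies 19 mm behind it; x points along the fingers, y is the direction in which the jaws open and shut, and the axes are right-handed (so a half turn about x gives the same grasp; the last joint's range is limited). The gripper opens to 88 mm and grips with 3 to 60 N. Pads are 19 mm wide; open, the fingers measure 130 mm over their backs; the gripper's body (78 mm by 193 mm) begins 47 mm behind the grasp point.
Start: joints at [16.507, 20.546, 0.682, 0, -70.136, -16.507], TCP at [0.675, -0, 0.227] pointing down, gripper open.
Joint ranges: [-176.03, 176.03], [-82.01, 121.73], [-58.28, 71.71], [-173.87, 95.51], [-174.79, -0.11], [-173.66, 173.66]. Speed limits (degrees/s): [136.94, 136.94, 172.46, 180, 180, 180].

## Interface

Orientations are given as [roll, pitch, yaw] about the fixed x, y, z axes, in that order (R = Rz(yaw) Ry(pitch) Rx(roll)).
In Python, from plant import * gives the robot as it stands. The module is installed in compiled form; this text tells all that it offers.
- The arm moves only by the shell command python3 -m creep 'ROWS' [FORCE]. ROWS is a JSON object of lists of equal length, an entry for each row: "jaw": the closure, from -1 (fully open) to 1 (shut); "translation": the shift along the tool's x, y, z in m, a list of three; "roll": the turn about the tool's x in rad. A call has exactly 10 rows; each row shifts and turns the commanded pose from where the row before left it, along the tool's axes as they then stand; what a row does not reach is not made up. A row lasts 1/10 s, in which the tool goes at most 50 mm and 8.59 degrees, less where a joint would pass 70% of its speed; a pose out of reach is approached as far as the arm can. A call with a gripper value outside its range is refused whole. The fingers move at their own pace and stop on an object; FORCE is the grip in N (left out, the last holds). Time passes only in rows, so rows that do not move let the fingers close, or fill a call up. It gives the time, the measured TCP pose, the force and the opening at its end, in the units of the state.
- get_state(): the state, without advancing time (a new reading comes with each control period).
- capture(name): name is "scene" or "side" or "wrist"; returns a dict with "image" (400x640x3 uint8, red, green, blue), "fovy" (degrees; the focal length in pixels is half the picture's height over the tangent of half this angle, whatever the lens; pixels are square), "cx", "cy" (the principal point, pixels), "pose" (4x4, takes a point from camera to world coordinates); the wrist camera has in their place "tool_from_camera" (4x4, takes a point from camera to tool coordinates, whose origin is the TCP and whose axes are the tool frame's). Camera axes: x right, y up, looking along -z (the intrinsics and any distortion apply to the point x, -y, -z); pixel columns grow to the right and rows downward; lengths in m; the calibration is good to about 2 mm. The wrist camera is an equidistant fisheye: a pixel r from the principal point sees the ray r / f radians off the axis. A picture is of the moment at which its call begins: read the wrist's pose just before it. There is no depth.
- close_job(): hands the job in, once; it reports no verdict.
The state is a dict: "time_s": time; "joints": joint angles; "qd": joint speeds; "joint_torque": joint torques, N m; "tcp_pos": TCP position; "eef_rot": TCP orientation; "contact_force": force on the tool from outside, world axes, zero at the start; "moment": the same for the moment, N m; "gripper_width": finger opening in m.
Only numpy, scipy, OpenCV 4.12 (cv2) and the standard library are available. Lean on these libraries where they do the work, as an engineer would, in place of code of your own. Each camera call takes 0.05 s, during which the arm holds its last target.

## Task

Load the sample plate into the sequencer's plate loader: draw the bolt that bars the lane fully open, take the tapping bar from its cradle and with it nudge the plate along the lane into the tunnel, gently and in small taps at the end, until it just meets the stop hidden inside - the stop is only held by friction, so do not shove it out of its setting. Then lay the bar back in its cradle as it was and shut the bolt fully behind the plate. Do not touch the plate with the gripper or arm, and leave everything else on the bench where it is.

Things in the scene. Friction and masses are not known exactly. Their poses are not given: they have to be found in the camera images.
- mouth (a point): Point on the loader's lane floor (10 mm above the bench), mid-width, in the plane of the tunnel's open mouth. +y is the lane's direction, into the tunnel; +x is towards the bolt's knob; z up. The floor is 124 mm wide and runs from y = -220 to +230 mm. Two rails, 12 mm above the floor and 90 mm apart, guide the plate from y = -210 to -40 mm
- deck: The fixed plate loader: aluminium deck with a white tunnel; origin on the bench below 'mouth', same axes. Tunnel: y = 0 to 225 mm, 100 mm wide inside, roof 78 (underside) to 84 mm above the bench. Out of sight in it, a steel stop faces the plate 150 to 180 mm from the mouth, different each time (face 17 to 47 mm above the bench); friction holds it: it slips under about 14 N
- bolt (a joint): Stiff steel slide bolt across the lane, 25 mm before the mouth. 0 = shut (its 12 mm square bar bars half of the lane), 0.046 m = fully open (bar clear of the lane). It grows as the bolt slides to the loader's +x, needs about 5 N and stays where it is left. Starts within 4 mm of shut; under 0.008 counts as shut
- bolt_knob (a point): Centre of the top of the bolt's upright round knob (16 mm diameter; it stands free for 40 mm below this point, which is 76 mm above the bench, and moves with the bolt). Knob centre lies 93 mm (shut) to 139 mm (open) to the +x side of the lane's mid-line
- plate_rear (a point): Centre of the rear end face of the sample plate, the face to tap, 22 mm above its underside; +y axis points to the nose. The plate is a white 24-well block 128 mm long (own y, along the lane), 86 mm wide, 44 mm high, 0.18 to 0.35 kg, lying loose on the lane before the bolt
- plate_nose (a point): Centre of the plate's front end face, 128 mm ahead of plate_rear: this face meets the stop
- stop_pin (a point): Outer end of the steel pin (8 mm diameter) that sticks out of the tunnel's closed end. It is fixed to the hidden stop and moves with it, so it shows if the stop is shoved; axes as the loader's
- bar_grip (a point): Centre of the tapping bar's black handle (70 mm long along own x, 22 mm wide, 24 mm high): grip it here. The steel bar reaches from 75 mm behind this point to 125 mm ahead (+x), where a white plastic head (44 mm wide, 30 mm high, 25 mm long, centred on the bar's axis) has the flat tapping face. 0.22 kg, balanced near the grip
- bar_face (a point): Centre of the tapping face, 125 mm ahead (+x) of bar_grip, at the same height
- cradle_seat (a point): Place of bar_grip when the bar lies in its fixed cradle, 45 mm above the bench; x towards the bar's head. Base plate 8 mm thick, 150 x 60 mm; two supports, 10 mm thick, 50 mm behind and 60 mm ahead of this point: the 14 mm bar lies in their 30 mm wide notches, floor 38 mm and sides 52 mm above the bench. Room for fingers beside the handle down to the base plate
- spare_plate: Spare plate of greyish see-through plastic, 128 x 86 x 44 mm, lying on the bench beyond the lane: not to be moved (origin: centre of its underside, as for those below)
- reagent: Reagent bottle, 60 mm wide, 110 mm high: not to be moved
- slide_box: Flat box for microscope slides, 82 x 117 x 24 mm, on the roof of the loader's tunnel: not to be moved
- tube_rack: Rack of capped tubes, 70 x 160 x 60 mm: not to be moved
- beaker: Glass beaker, 72 mm wide, 85 mm high: not to be moved
Mind the look-alikes: they are no part of the job. Leave any orange or red look-alike of the part that bears plate_rear alone.

How it is judged:
By the outcome, as a careful person would: the job done as asked, in the order asked, and still so for the second after the job is handed in, with the robot touching nothing.
It also fails if it takes over 72 s, if anything falls off the work surface, if the arm or the gripper's body presses on something with over 40 N, if the wrist force passes 120 N, or if a joint passes its speed limit or range.

## Working session

There is one attempt and no reset: what is moved stays moved. The work goes in short steps, Python scripts to look and compute and a shell command to move; the robot and the scene stay as the last step left them, time stands still between calls to the robot, and variables do not carry over. Pictures are saved under pics/ and viewed, and the job is handed in when it is done.

```bash
mkdir -p pics
cat > h.py <<'E'
from plant import *
import numpy as np, cv2
def snap(n,f):
    c=capture(n); cv2.imwrite('pics/'+f+'.png',cv2.cvtColor(c['image'],cv2.COLOR_RGB2BGR))
    return c
def st():
    s=get_state(); print({k:np.round(s[k],4).tolist() for k in ['time_s','joints','tcp_pos','eef_rot','contact_force','gripper_width']})
    return s
E
python3 - <<'E'
from h import *
import pickle
st()
d={}
for n in ['scene','side','wrist']:
    c=snap(n,n+'0'); d[n]=c
    print(n,c['fovy'],c['cx'],c['cy'],{k:(np.round(v,4).tolist() if k!='image' else 0) for k,v in c.items()})
pickle.dump(d,open('d0.pkl','wb'))
E
```

```text
{'time_s': 0.0, 'joints': [16.5071, 20.592, 0.6344, -0.0218, -70.1333, -16.5062], 'tcp_pos': [0.6745, -0.0, 0.2256], 'eef_rot': [93.8174, 89.9069, -176.1891], 'contact_force': [0.5771, -0.1207, 0.2969], 'gripper_width': 0.0878}
scene 50.75900602906965 318.10728956819264 192.92924870004285 {'image': 0, 'fovy': 50.759, 'cx': 318.1073, 'cy': 192.9292, 'pose': [[0.8201, -0.495, 0.2871, 0.8641], [0.5722, 0.7034, -0.4217, -0.5539], [0.0068, 0.5101, 0.8601, 1.1913], [0.0, 0.0, 0.0, 1.0]]}
side 52.0785686044503 317.7468284188102 202.5400176481354 {'image': 0, 'fovy': 52.0786, 'cx': 317.7468, 'cy': 202.54, 'pose': [[0.9239, 0.227, -0.3079, 0.1217], [-0.3825, 0.5311, -0.7561, -0.9709], [-0.0081, 0.8163, 0.5775, 0.8309], [0.0, 0.0, 0.0, 1.0]]}
wrist 65.70646984690485 321.430395931108 203.55945879225425 {'image': 0, 'fovy': 65.7065, 'cx': 321.4304, 'cy': 203.5595, 'tool_from_camera': [[0.0001, 0.2746, -0.9616, -0.158], [1.0, 0.0003, 0.0002, 0.0006], [0.0004, -0.9616, -0.2746, -0.0736], [0.0, 0.0, 0.0, 1.0]]}
```

View pics/scene0.png

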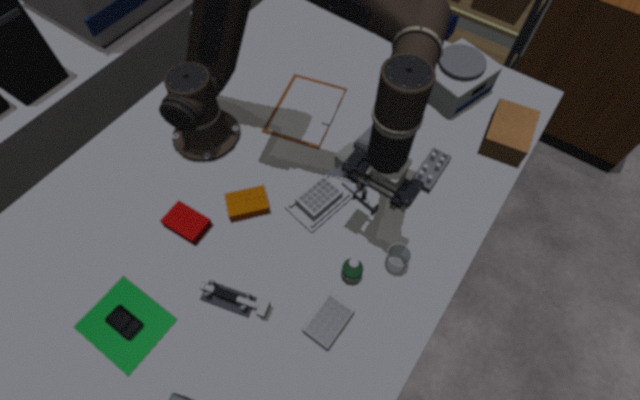

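View pics/side0.png

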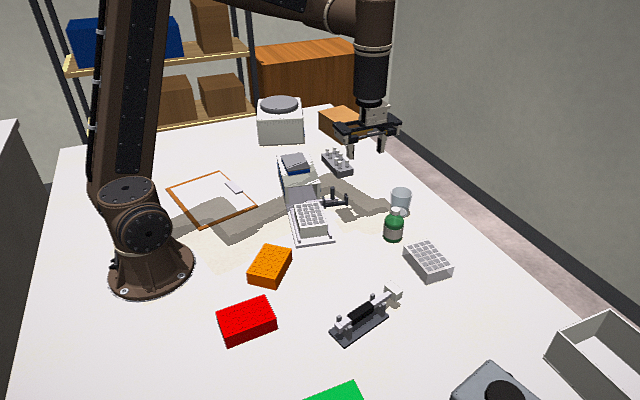

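View pics/wrist0.png

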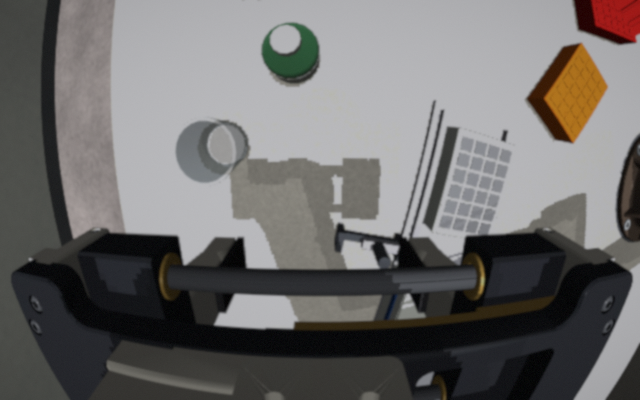

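```bash
cat >> h.py <<'E'
def crop(src,dst,x0,y0,w,h,k):
    im=cv2.imread('pics/'+src+'.png')[y0:y0+h,x0:x0+w]
    im=cv2.resize(im,None,fx=k,fy=k,interpolation=cv2.INTER_CUBIC)
    for i in range(0,w,10):
        cv2.line(im,(i*k,0),(i*k,4 if i%50 else 12),(0,0,255),1)
        if (x0+i)%20==0: cv2.putText(im,str(x0+i),(i*k,20),0,.35,(0,0,255),1)
    for i in range(0,h,10):
        cv2.line(im,(0,i*k),(4,i*k),(0,0,255),1)
        if (y0+i)%20==0: cv2.putText(im,str(y0+i),(4,i*k+4),0,.35,(0,0,255),1)
    cv2.imwrite('pics/'+dst+'.png',im)
E
python3 - <<'E'
from h import *
crop('side0','s1',260,140,160,120,5)
crop('side0','s2',310,270,110,85,7)
crop('scene0','c1',270,140,190,140,4)
crop('scene0','c2',190,260,100,75,8)
E
```

```text
(no output)
```

View pics/s1.png

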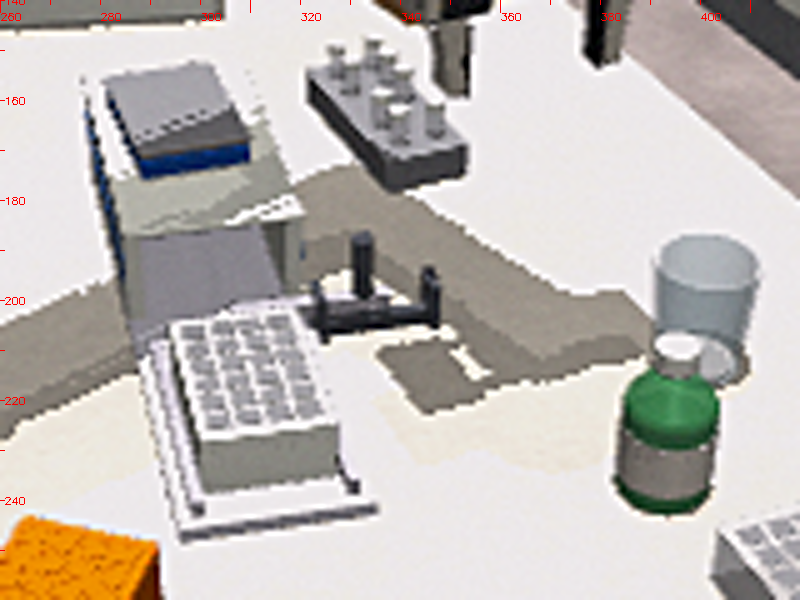

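View pics/s2.png

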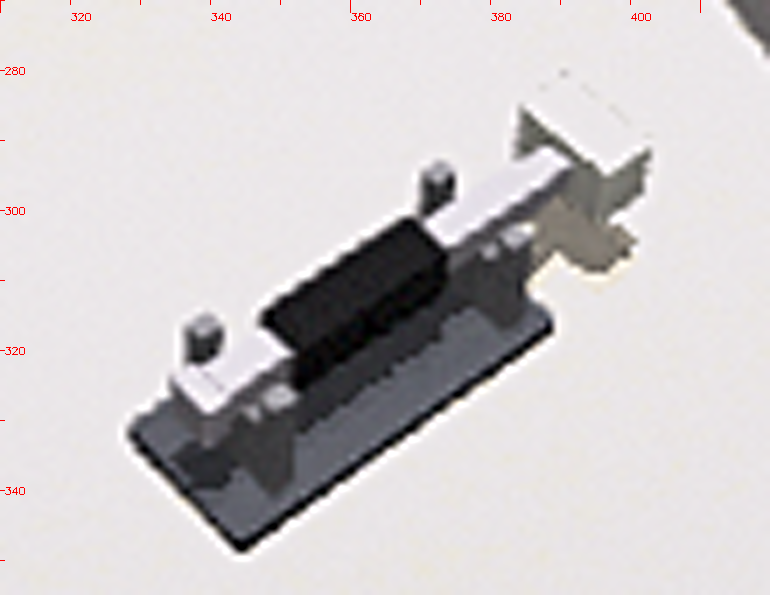

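View pics/c1.png

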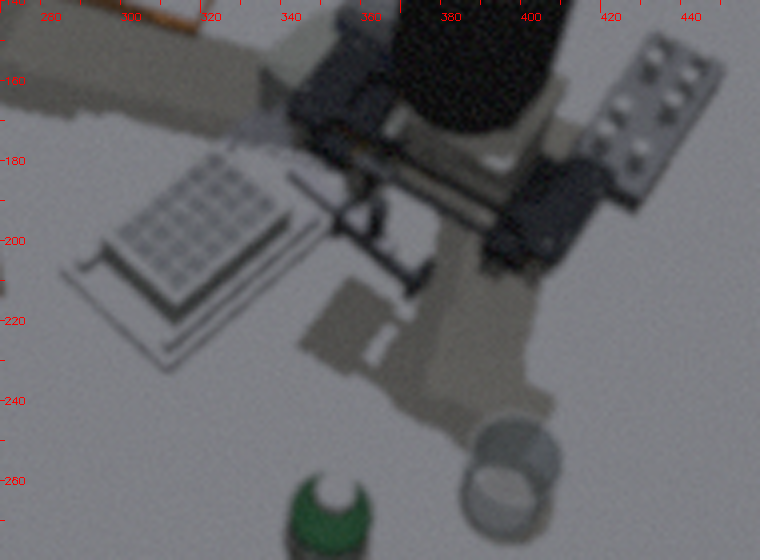

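View pics/c2.png

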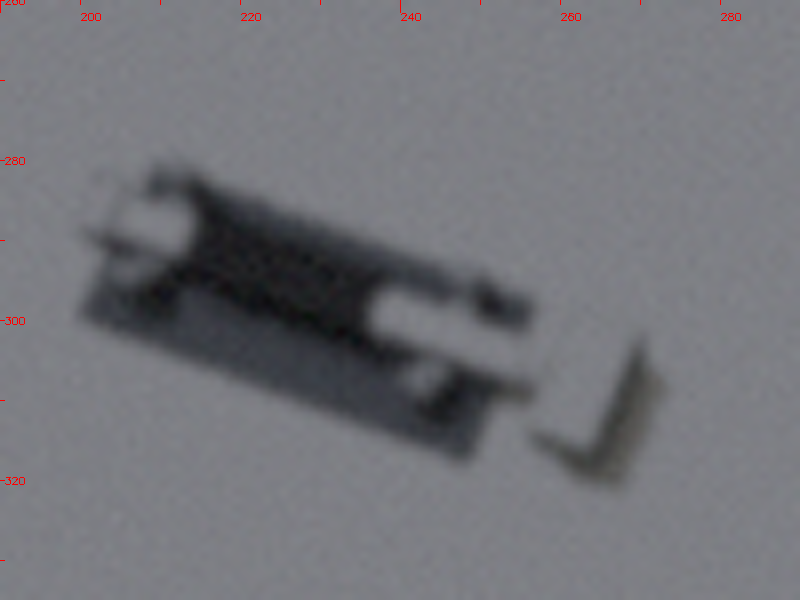

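```bash
cat >> h.py <<'E'
import pickle
from scipy.optimize import least_squares
def proj(c,P):
    P=np.atleast_2d(P); T=np.linalg.inv(c['pose']); q=P@T[:3,:3].T+T[:3,3]
    f=200/np.tan(np.radians(c['fovy'])/2)
    return np.c_[c['cx']+f*q[:,0]/-q[:,2], c['cy']+f*(-q[:,1])/-q[:,2]]
def projw(c,tcp,R,P):
    T=c['tool_from_camera']; q=(np.atleast_2d(P)-tcp)@R; q=(q-T[:3,3])@T[:3,:3]
    f=200/np.tan(np.radians(c['fovy'])/2)
    v=np.c_[q[:,0],-q[:,1],-q[:,2]]; r=np.hypot(v[:,0],v[:,1]); th=np.arctan2(r,v[:,2])
    return np.c_[c['cx']+f*th*v[:,0]/r, c['cy']+f*th*v[:,1]/r]
def Rz(a): return np.array([[np.cos(a),-np.sin(a),0],[np.sin(a),np.cos(a),0],[0,0,1]])
def fit(obs,x0,D):
    # obs: (cam, local xyz mm, u,v)
    def r(p):
        o=[]
        for cam,l,u,v in obs:
            P=Rz(p[2])@(np.array(l)/1000)+[p[0],p[1],0]
            o.append(D[cam](P)[0]-[u,v])
        return np.array(o).ravel()
    s=least_squares(r,x0,loss='soft_l1',f_scale=1.)
    print('pose',np.round(s.x[:2],4),'yaw',round(np.degrees(s.x[2]),2)); 
    for o,e in zip(obs,r(s.x).reshape(-1,2)): print(o[0],o[1],np.round(e,1))
    return s.x
E
cat > f0.py <<'E'
from h import *
d=pickle.load(open('d0.pkl','rb'))
D={'side':lambda P:proj(d['side'],P),'scene':lambda P:proj(d['scene'],P)}
print('loader')
L=fit([('side',(-62,-220,10),296,246),('side',(62,-220,10),335.4,241.2),('scene',(-62,-220,10),285.5,208),('scene',(62,-220,10),311.7,232.5),
('side',(-56,0,84),284.4,185.6),('side',(56,0,84),320.6,182.6)],[.6,0,0],D)
print('plate')
P=fit([('side',(-43,0,54),300.6,227.4),('side',(43,0,54),327.2,224.8),('side',(-43,0,10),301,238),('side',(43,0,10),327.2,234.8),('side',(-43,128,54),294.4,204.4),('side',(43,128,54),320,201.4),
('scene',(-43,0,54),295,201.2),('scene',(43,0,54),314,217.5),('scene',(43,128,54),342.5,192),('scene',(-43,128,54),324.5,178)],[.6,-.1,0],D)
print('in loader mm',Rz(-L[2])[:2,:2]@(P[:2]-L[:2])*1000, np.degrees(P[2]-L[2]))
print('cradle')
C=fit([('side',(-35,11,57),347.4,315.7),('side',(-35,-11,57),352.1,320.7),('side',(35,11,57),368.9,301),('side',(35,-11,57),373.9,306.9),('side',(125,-22,60),402.9,291.4),('side',(125,22,60),391,280.3),
('side',(100,-22,60),395.7,294.6),('side',(100,22,60),384.3,285.7)],[.4,-.4,0],D)
for i in range(89,142,5):
  q=Rz(L[2])@np.array([i/1000,-.025,0])+[L[0],L[1],.076]; print(i,proj(d['side'],q)[0].round(1),end=' ')
E
python3 f0.py
```

```text
loader
pose [0.5158 0.1245] yaw -11.07
side (-62, -220, 10) [ 0.1 -0.3]
side (62, -220, 10) [ 0.6 -1. ]
scene (-62, -220, 10) [-0.8 -0.8]
scene (62, -220, 10) [-0.2  0.1]
side (-56, 0, 84) [2.4 0.6]
side (56, 0, 84) [-1.1 -0.2]
plate
pose [ 0.4795 -0.0652] yaw -11.47
side (-43, 0, 54) [0.  0.6]
side (43, 0, 54) [ 1.2 -0.3]
side (-43, 0, 10) [0.1 1.2]
side (43, 0, 10) [1.1 0.8]
side (-43, 128, 54) [ 0.1 -0.5]
side (43, 128, 54) [ 0.2 -0.5]
scene (-43, 0, 54) [-0.4 -2.1]
scene (43, 0, 54) [-0.4 -0.5]
scene (43, 128, 54) [0.7 0.1]
scene (-43, 128, 54) [-0.3 -2.6]
in loader mm [   0.80221677 -193.17556518] -0.40100623501461347
cradle
pose [ 0.4573 -0.4102] yaw 15.43
side (-35, 11, 57) [-1.  -0.5]
side (-35, -11, 57) [0.5 0.5]
side (35, 11, 57) [-0.9 -0. ]
side (35, -11, 57) [ 0.5 -0.4]
side (125, -22, 60) [ 0.7 -0.5]
side (125, 22, 60) [-0.3  0.4]
side (100, -22, 60) [0.9 1. ]
side (100, 22, 60) [-0.5 -0.5]
89 [330.6 187.2] 94 [332.1 187.1] 99 [333.5 186.9] 104 [335.  186.7] 109 [336.4 186.5] 114 [337.8 186.4] 119 [339.3 186.2] 124 [340.7 186. ] 129 [342.2 185.9] 134 [343.6 185.7] 139 [345.  185.5]
```

```bash
cat >> h.py <<'E'
from scipy.spatial.transform import Rotation as Ro
L=np.array([.5158,.1245,np.radians(-11.07)])
C=np.array([.4573,-.4102,np.radians(15.43)])
def lw(x,y,z): return Rz(L[2])@np.array([x,y,0])/1000+[L[0],L[1],z/1000]
def inl(p): q=Rz(-L[2])@(np.array(p)-[L[0],L[1],0]); return np.round(q*1000,1)
def go(target,yaw=None,s=None):
    """target world TCP; yaw (deg) of tool y axis wanted, mod 180 -> roll then shift in rolled tool axes"""
    s=s or get_state(); R=Ro.from_euler('xyz',s['eef_rot'],degrees=True).as_matrix()
    if yaw is None: ro=0.
    else:
        ty=R[:,1]; cur=np.degrees(np.arctan2(ty[1],ty[0])); dy=(yaw-cur+90)%180-90; ro=-np.radians(dy)
    R2=R@Ro.from_euler('x',ro).as_matrix()
    print('t',s['time_s'],'tcp',np.round(s['tcp_pos'],4),'lane',inl(s['tcp_pos']),'F',np.round(s['contact_force'],2),'w',round(s['gripper_width'],4),'j',np.round(s['joints'],0))
    R=R2 
    print('roll rad',round(ro,4),'deg/8.59 rows',round(abs(np.degrees(ro))/8.59,1),'shift (after roll)',np.round(R2.T@(np.array(target)-s['tcp_pos']),4))
E
python3 - <<'E'
from h import *
s=get_state(); print(Ro.from_euler('xyz',s['eef_rot'],degrees=True).as_matrix().round(3))
go(lw(95,-25,120),-11.07)
go(np.r_[C[:2],.2],15.43+90)
d=pickle.load(open('d0.pkl','rb'))
def bp(cam,u,v,z):
    c=d[cam]; f=200/np.tan(np.radians(c['fovy'])/2)
    r=c['pose'][:3,:3]@np.array([(u-c['cx'])/f,-(v-c['cy'])/f,-1]); o=c['pose'][:3,3]; return (o+r*(z-o[2])/r[2]).round(3)
print('bottle top',bp('side',396,208,.11),'beaker',bp('side',401,246-55,.085),'box corners',inl(bp('side',288,170,.108)),inl(bp('side',310,167,.108)),'rack',bp('side',320,160,.05))
E
```

```text
[[-0.001 -1.     0.   ]
 [-0.     0.     1.   ]
 [-1.     0.001 -0.   ]]
t 0.15 tcp [ 0.6746 -0.      0.2258] lane [179.8 -91.7 225.8] F [0.55 1.01 0.4 ] w 0.0873 j [ 17.  21.   1.  -0. -70. -17.]
roll rad 0.1931 deg/8.59 rows 1.3 shift (after roll) [0.1059 0.0847 0.0668]
t 0.15 tcp [ 0.6746 -0.      0.2258] lane [179.8 -91.7 225.8] F [0.55 1.01 0.4 ] w 0.0873 j [ 17.  21.   1.  -0. -70. -17.]
roll rad 1.3014 deg/8.59 rows 8.7 shift (after roll) [ 0.0262 -0.3376 -0.3186]
bottle top [ 0.71  -0.145  0.11 ] beaker [ 0.795 -0.041  0.085] box corners [-41.8  63.7 108. ] [ 35.9  67.6 108. ] rack [0.655 0.311 0.05 ]
```

```bash
python3 -m creep '{"jaw":[-1,-1,-1,-1,-1,-1,-1,-1,-1,-1],"roll":[0.0966,0.0965,0,0,0,0,0,0,0,0],"translation":[[0,0,0],[0,0,0],[0.013,0.014,0.011],[0.013,0.014,0.011],[0.013,0.014,0.011],[0.013,0.014,0.011],[0.013,0.014,0.011],[0.013,0.0147,0.0118],[0,0,0],[0,0,0]]}' 10
python3 - <<'E'
from h import *
go(lw(95,-25,46),-11.07)
s=get_state()
c=snap('wrist','w1'); pickle.dump((s,c),open('w1.pkl','wb')); snap('side','side1'); pickle.dump(snap('scene','scene1'),open('sc1.pkl','wb'))
R=Ro.from_euler('xyz',s['eef_rot'],degrees=True).as_matrix()
print(projw(c,s['tcp_pos'],R,np.array([lw(95,-25,76),lw(-50,0,84),lw(50,0,84),lw(62,-220,10),lw(-62,-220,10)])))
E
```

```text
time_s: 1.15
tcp_pos: [0.6046, 0.0819, 0.1486]
eef_rot: [152.5, 90.0, -128.5]
contact_force: [0.2, 0.1, 0.5]
gripper_width: 0.0879
t 1.15 tcp [0.6046 0.0819 0.1486] lane [ 95.3 -24.7 148.6] F [0.24 0.14 0.51] w 0.0879 j [ 26.  18. -14.   0. -58. -37.]
roll rad 0.0012 deg/8.59 rows 0.0 shift (after roll) [ 0.1026  0.0003 -0.0002]
[[321.05181003 212.99621894]
 [488.03234089 242.38539092]
 [377.85243486 246.03747392]
 [355.53613799  -2.18168343]
 [472.72303334  12.46108096]]
```

View pics/w1.png

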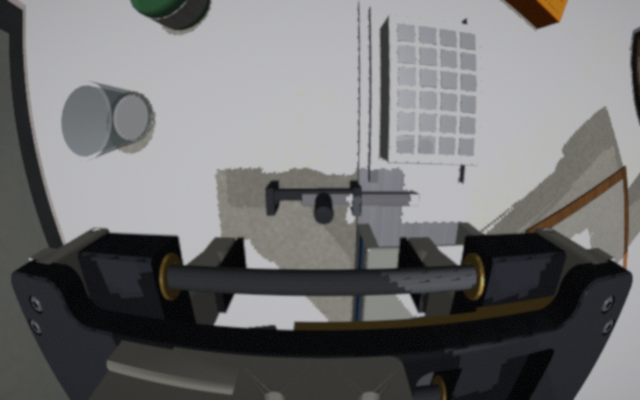

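View pics/scene1.png

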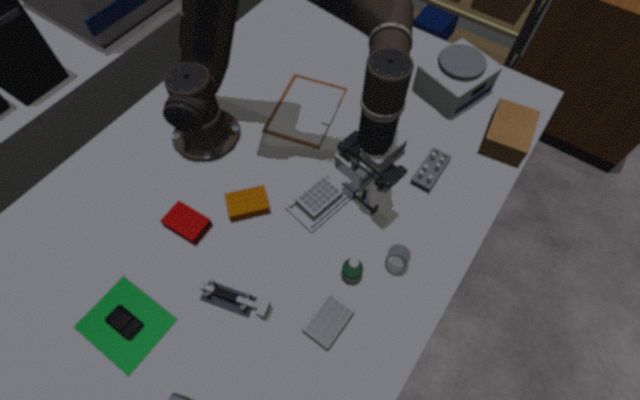

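View pics/side1.png

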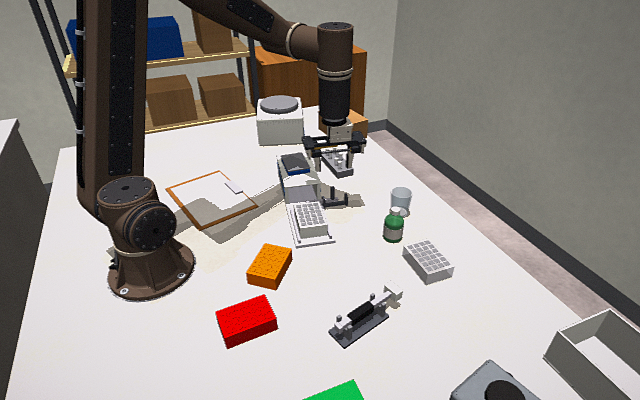

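```bash
cat > ov.py <<'E'
from h import *
import sys
def overlay(pk,out,crp,k,plate=(0.8,-193.2,-.4)):
    s,c=pickle.load(open(pk,'rb')); R=Ro.from_euler('xyz',s['eef_rot'],degrees=True).as_matrix()
    im=cv2.cvtColor(c['image'],cv2.COLOR_RGB2BGR); x0,y0,w,h=crp
    im=cv2.resize(im[y0:y0+h,x0:x0+w],None,fx=k,fy=k,interpolation=cv2.INTER_CUBIC)
    def line(a,b,col):
        P=np.array([lw(*(np.array(a)+(np.array(b)-a)*t)) for t in np.linspace(0,1,30)])
        u=(projw(c,s['tcp_pos'],R,P)-[x0-.5,y0-.5])*k-.5
        cv2.polylines(im,[u.round().astype(int)],False,col,1)
    for x in(-62,62): line((x,-220,10),(x,0,10),(0,0,255))
    line((-62,-220,10),(62,-220,10),(0,0,255))
    for x in(-45,45): line((x,-210,22),(x,-40,22),(0,200,0))
    line((-50,0,84),(50,0,84),(255,0,0)); line((-50,0,10),(50,0,10),(255,0,0))
    a=np.radians(plate[2]); pc=lambda x,y,z:(plate[0]+x*np.cos(a)-y*np.sin(a),plate[1]+x*np.sin(a)+y*np.cos(a),z)
    q=[pc(-43,0,54),pc(43,0,54),pc(43,128,54),pc(-43,128,54)]
    for i in range(4): line(q[i],q[(i+1)%4],(255,0,255))
    for t in np.linspace(0,6.28,16): line((95+8*np.cos(t),-25+8*np.sin(t),76),(95+8*np.cos(t+.4),-25+8*np.sin(t+.4),76),(0,255,255))
    cv2.imwrite('pics/'+out+'.png',im)
if __name__=='__main__': overlay('w1.pkl','ov1',(250,0,260,260),3)
E
python3 ov.py
```

```text
(no output)
```

View pics/ov1.png

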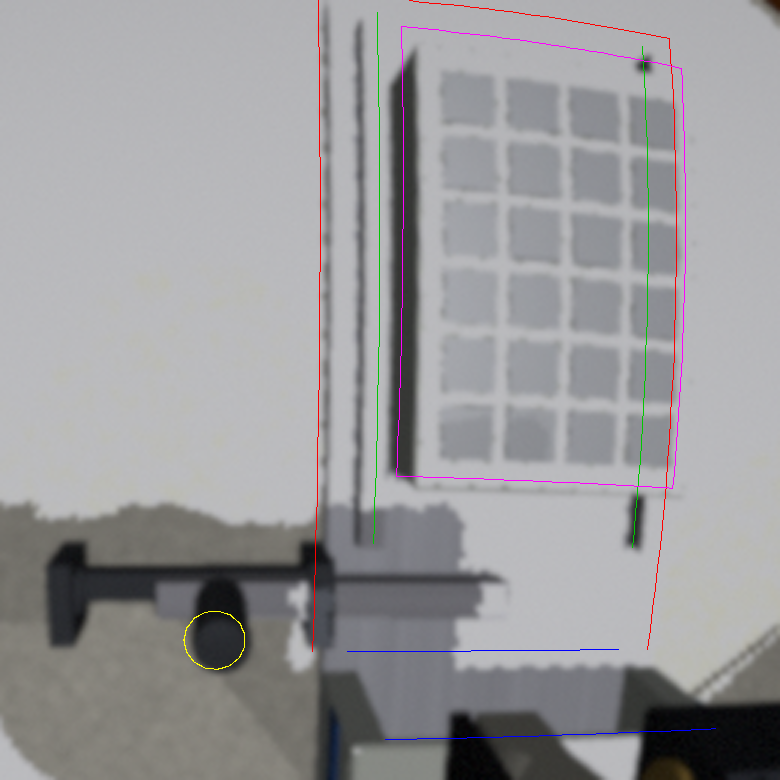

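Run:
```python
from h import *
crop('side1','s3',300,170,70,55,11)
d=pickle.load(open('d0.pkl','rb'))
for x in (60,66,93,140,148,156):
  print(x,[(z,proj(d['side'],lw(x,-31,z))[0].round(1).tolist()) for z in (10,30,36,44,50,76)])
```

```text
60 [(10, [322.6, 205.2]), (30, [322.6, 200.4]), (36, [322.6, 199.0]), (44, [322.6, 197.1]), (50, [322.6, 195.6]), (76, [322.6, 189.2])]
66 [(10, [324.3, 205.0]), (30, [324.3, 200.2]), (36, [324.3, 198.8]), (44, [324.3, 196.8]), (50, [324.3, 195.4]), (76, [324.3, 189.0])]
93 [(10, [332.0, 204.0]), (30, [332.0, 199.3]), (36, [332.0, 197.8]), (44, [332.1, 195.9]), (50, [332.1, 194.4]), (76, [332.2, 188.0])]
140 [(10, [345.2, 202.4]), (30, [345.3, 197.6]), (36, [345.4, 196.2]), (44, [345.5, 194.3]), (50, [345.5, 192.8]), (76, [345.8, 186.4])]
148 [(10, [347.4, 202.1]), (30, [347.6, 197.4]), (36, [347.6, 195.9]), (44, [347.7, 194.0]), (50, [347.8, 192.6]), (76, [348.0, 186.2])]
156 [(10, [349.6, 201.8]), (30, [349.8, 197.1]), (36, [349.9, 195.7]), (44, [350.0, 193.7]), (50, [350.0, 192.3]), (76, [350.3, 185.9])]
```

View pics/s3.png

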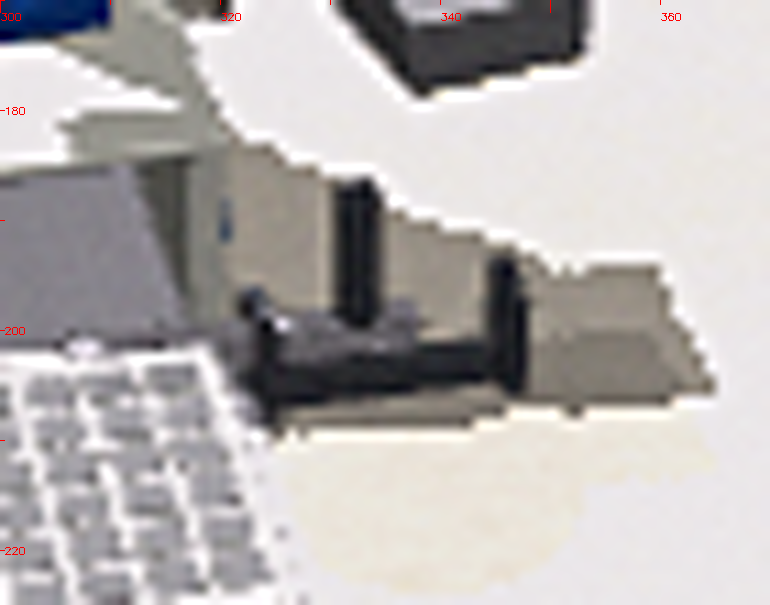

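```bash
python3 -m creep '{"jaw":[-1,-1,-1,-1,-1,-1,-1,1,1,1],"roll":[0,0,0,0,0,0,0,0,0,0],"translation":[[0.0135,0.0015,0],[0.0135,0,0],[0.0135,0,0],[0.0135,0,0],[0.0135,0,0],[0.0135,0,0],[0.0135,0,0],[0,0,0],[0,0,0],[0,0,0]]}' 20
python3 - <<'E'
from h import *
go(lw(140,-25,54))
E
```

```text
time_s: 2.3
tcp_pos: [0.6037, 0.0823, 0.0547]
eef_rot: [-65.1, 89.9, 13.9]
contact_force: [-0.9, -0.2, 0.5]
gripper_width: 0.0689
t 2.3 tcp [0.6037 0.0823 0.0547] lane [ 94.4 -24.6  54.7] F [-0.87 -0.2   0.55] w 0.0689 j [ 26.  24. -20.   0. -47. -37.]
roll rad 0.0 deg/8.59 rows 0.0 shift (after roll) [ 0.0007 -0.0456 -0.0005]
```

```bash
python3 -m creep '{"jaw":[1,1,1,1,1,1,1,1,1,1],"roll":[0,0,0,0,0,0,0,0,0,0],"translation":[[0,0,0],[0,0,0],[0,0,0],[0,0,0],[0,0,0],[0,0,0],[0,0,0],[0,0,0],[0,-0.005,0],[0,-0.005,0]]}' 20
python3 - <<'E'
from h import *
go(lw(140,-25,54))
E
```

```text
time_s: 3.3
tcp_pos: [0.612, 0.0803, 0.054]
eef_rot: [100.1, 89.9, 179.1]
contact_force: [-5.7, 2.9, 3.3]
gripper_width: 0.0154
t 3.3 tcp [0.612  0.0803 0.054 ] lane [102.8 -24.9  54. ] F [-5.68  2.88  3.27] w 0.0154 j [ 26.  24. -19.  -0. -47. -37.]
roll rad 0.0 deg/8.59 rows 0.0 shift (after roll) [-0.0001 -0.0372 -0.0001]
```

```bash
python3 -m creep '{"jaw":[1,1,1,1,1,1,1,1,1,1],"roll":[0,0,0,0,0,0,0,0,0,0],"translation":[[0,-0.005,0],[0,-0.005,0],[0,-0.005,0],[0,-0.005,0],[0,-0.005,0],[0,-0.003,0],[0,-0.002,0],[0,-0.001,0],[0,0,0],[0,0,0]]}' 20
python3 - <<'E'
from h import *
go(lw(140,-25,54))
E
```

```text
time_s: 4.3
tcp_pos: [0.6428, 0.0744, 0.054]
eef_rot: [96.0, 89.9, 174.9]
contact_force: [-4.4, 3.0, 2.8]
gripper_width: 0.0153
t 4.3 tcp [0.6428 0.0744 0.054 ] lane [134.3 -24.8  54. ] F [-4.37  2.99  2.8 ] w 0.0153 j [ 24.  27. -15.  -0. -49. -35.]
roll rad 0.0 deg/8.59 rows 0.0 shift (after roll) [-0.     -0.0057 -0.0002]
```

```bash
python3 -m creep '{"jaw":[1,1,1,1,1,1,1,1,1,1],"roll":[0,0,0,0,0,0,0,0,0,0],"translation":[[0,-0.001,0],[0,-0.001,0],[0,-0.001,0],[0,-0.0005,0],[0,-0.0005,0],[0,-0.0005,0],[0,0,0],[0,0,0],[0,0,0],[0,0,0]]}' 20
python3 - <<'E'
from h import *
go(lw(140,-25,54))
E
```

```text
time_s: 5.3
tcp_pos: [0.6448, 0.0739, 0.0539]
eef_rot: [99.8, 89.7, 178.7]
contact_force: [-13.2, 7.1, 10.0]
gripper_width: 0.0155
t 5.3 tcp [0.6448 0.0739 0.0539] lane [136.3 -24.9  53.9] F [-13.21   7.12   9.98] w 0.0155 j [ 24.  27. -14.  -0. -49. -35.]
roll rad 0.0 deg/8.59 rows 0.0 shift (after roll) [-0.0002 -0.0037 -0.0001]
```

```bash
python3 -m creep '{"jaw":[-0.2,-0.2,-0.2,-0.2,-0.2,-0.2,-1,-1,-1,-1],"roll":[0,0,0,0,0,0,0,0,0,0],"translation":[[0,0,0],[0,0,0],[0,0,0],[0,0,0],[-0.006,0,0],[-0.02,0,0],[-0.03,0,0],[-0.03,0,0],[-0.03,0,0],[-0.03,0,0]]}' 20
python3 - <<'E'
from h import *
go(np.r_[C[:2],.16],15.43+90)
c=snap('side','side2'); crop('side2','s4',300,150,80,60,10)
E
```

```text
time_s: 6.3
tcp_pos: [0.6479, 0.0731, 0.2019]
eef_rot: [-73.4, 90.0, 5.5]
contact_force: [0.2, 0.3, -0.6]
gripper_width: 0.0792
t 6.3 tcp [0.6479 0.0731 0.2019] lane [139.5 -25.1 201.9] F [ 0.18  0.32 -0.59] w 0.0792 j [ 24.  19.  -4.   0. -66. -35.]
roll rad 1.1082 deg/8.59 rows 7.4 shift (after roll) [ 0.0417 -0.4152 -0.3123]
```

View pics/s4.png

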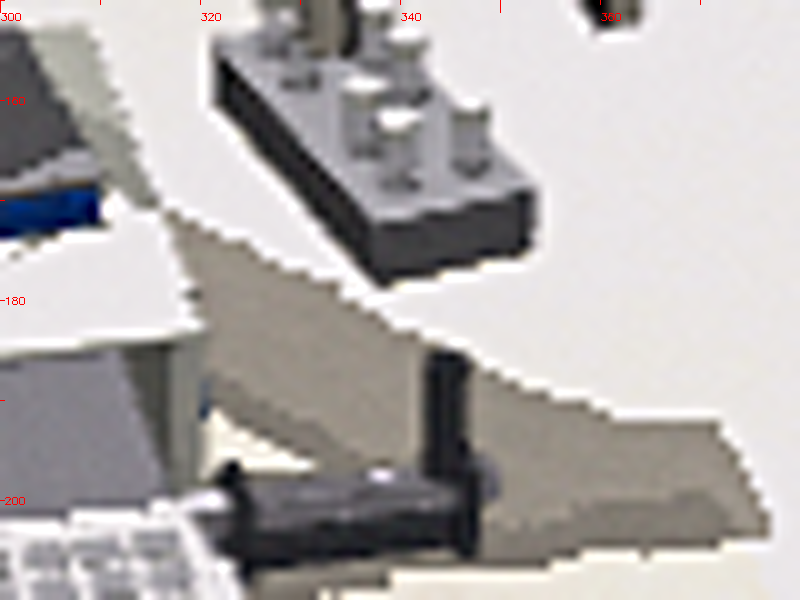

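```bash
python3 -m creep '{"jaw":[-1,-1,-1,-1,-1,-1,-1,-1,-1,-1],"roll":[0.1385,0.1385,0.1385,0.1385,0.1385,0.1385,0.1385,0.1387,0,0],"translation":[[0,0,0],[0,0,0],[0,0,0],[0,0,0],[0,0,0],[0,0,0],[0,0,0],[0,0,0],[0.0038,-0.0377,-0.0284],[0.0038,-0.0377,-0.0284]]}' 20
python3 -m creep '{"jaw":[-1,-1,-1,-1,-1,-1,-1,-1,-1,-1],"roll":[0,0,0,0,0,0,0,0,0,0],"translation":[[0.0038,-0.0377,-0.0284],[0.0038,-0.0377,-0.0284],[0.0038,-0.0377,-0.0284],[0.0038,-0.0377,-0.0284],[0.0038,-0.0377,-0.0284],[0.0038,-0.0377,-0.0284],[0.0038,-0.0377,-0.0284],[0.0038,-0.0377,-0.0284],[0.0038,-0.0377,-0.0284],[0,0,0]]}' 20
python3 - <<'E'
from h import *
go(np.r_[C[:2],.026],15.43+90)
s=get_state(); c=snap('wrist','w2'); pickle.dump((s,c),open('w2.pkl','wb'))
R=Ro.from_euler('xyz',s['eef_rot'],degrees=True).as_matrix()
im=cv2.cvtColor(c['image'],cv2.COLOR_RGB2BGR); im=cv2.resize(im[0:280,120:520],None,fx=2,fy=2,interpolation=cv2.INTER_CUBIC)
def poly(pts):
    P=np.array([Rz(C[2])@(np.array(p)/1000)+[C[0],C[1],0] for p in pts]); u=projw(c,s['tcp_pos'],R,P); print(u.round(1).tolist())
    cv2.polylines(im,[((u-[120,0])*2).round().astype(int)],True,(0,0,255),1)
poly([(-35,-11,57),(35,-11,57),(35,11,57),(-35,11,57)])
poly([(100,-22,60),(125,-22,60),(125,22,60),(100,22,60)])
poly([(-75,-30,8),(75,-30,8),(75,30,8),(-75,30,8)])
cv2.imwrite('pics/ov2.png',im)
E
```

```text
time_s: 7.35
tcp_pos: [0.613, -0.0146, 0.1923]
eef_rot: [-45.5, 90.0, -29.9]
contact_force: [1.2, -0.4, 0.3]
gripper_width: 0.0875
time_s: 8.35
tcp_pos: [0.4544, -0.4138, 0.1576]
eef_rot: [171.9, 89.9, -172.9]
contact_force: [-0.4, 0.6, -0.8]
gripper_width: 0.0875
t 8.35 tcp [ 0.4544 -0.4138  0.1576] lane [  43.1 -540.1  157.6] F [-0.35  0.62 -0.76] w 0.0875 j [-24.  18. -13.   0. -59. -51.]
roll rad -0.0048 deg/8.59 rows 0.0 shift (after roll) [0.1316 0.0027 0.0039]
[[310.7, 168.9], [311.9, 245.4], [336.1, 245.3], [336.8, 168.8]]
[[301.9, 306.1], [302.8, 325.5], [345.5, 325.3], [346.4, 305.8]]
[[292.8, 121.2], [296.6, 260.7], [350.9, 260.4], [353.7, 121.0]]
```

View pics/ov2.png

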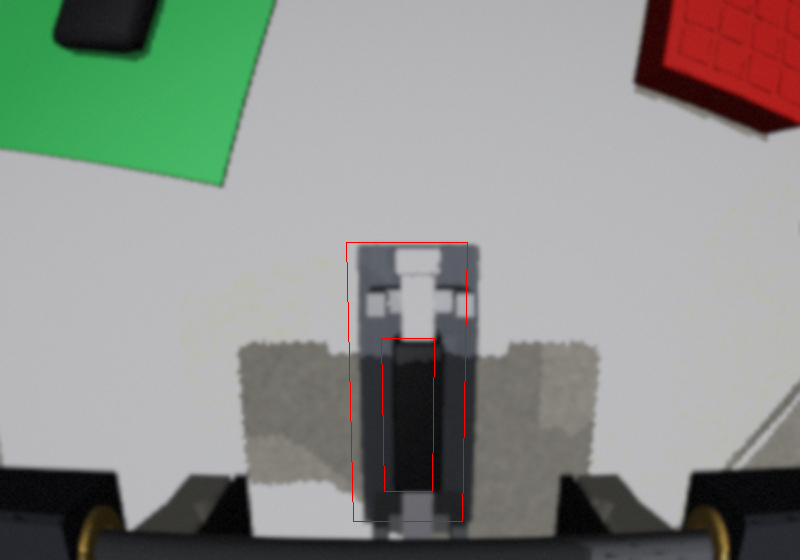

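Run:
```python
from h import *
crop('w2','w2c',270,110,120,160,5)
```

```text
(no output)
```

View pics/w2c.png

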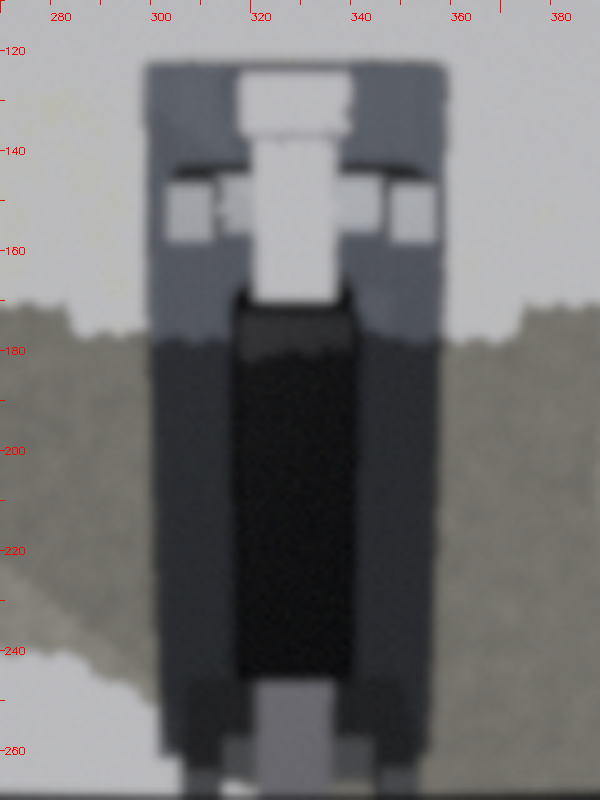

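Run:
```python
from h import *
s,c=pickle.load(open('w2.pkl','rb')); R=Ro.from_euler('xyz',s['eef_rot'],degrees=True).as_matrix()
D={'w':lambda P:projw(c,s['tcp_pos'],R,P)}
# bar y + side is image ... keep same correspondences as model overlay (-y = left)
print('base');fit([('w',(-75,-30,8),299.4,122.6),('w',(-75,30,8),359.4,122.6),('w',(75,-30,8),301.6,261.4),('w',(75,30,8),355,261.4)],C,D)
print('handle');b=fit([('w',(-35,-11,57),317,171),('w',(-35,11,57),341.4,171),('w',(35,-11,57),317.4,246),('w',(35,11,57),340.4,246)],C,D)
go(np.r_[b[:2],.026],np.degrees(b[2])+90)
```

```text
base
pose [ 0.4571 -0.4044] yaw 15.07
w (-75, -30, 8) [-0.5 -0.3]
w (-75, 30, 8) [0.4 0. ]
w (75, -30, 8) [-0.3  0.3]
w (75, 30, 8) [0.4 0.2]
handle
pose [ 0.4574 -0.4055] yaw 15.31
w (-35, -11, 57) [-0.8 -0.5]
w (-35, 11, 57) [ 0.8 -0.6]
w (35, -11, 57) [-0.6  0.8]
w (35, 11, 57) [0.6 0.6]
t 8.4 tcp [ 0.4554 -0.412   0.1578] lane [  43.8 -538.2  157.8] F [-0.23  1.09 -0.44] w 0.0876 j [-24.  18. -13.   0. -59. -51.]
roll rad -0.0022 deg/8.59 rows 0.0 shift (after roll) [0.1318 0.0058 0.0037]
```

```bash
python3 -m creep '{"jaw":[-1,-1,-1,-1,-1,-1,-1,-1,0.3,0.6],"roll":[0,0,0,0,0,0,0,0,0,0],"translation":[[0.0165,0.003,0.002],[0.0165,0.0028,0.0017],[0.0165,0,0],[0.0165,0,0],[0.0165,0,0],[0.0165,0,0],[0.0165,0,0],[0.0165,0,0],[0,0,0],[0,0,0]]}' 20
python3 - <<'E'
from h import *
go([.4573,-.405,.026],105.2)
E
```

```text
time_s: 9.4
tcp_pos: [0.4597, -0.4026, 0.0267]
eef_rot: [-157.1, 90.0, -141.6]
contact_force: [-0.2, 0.4, 0.9]
gripper_width: 0.0768
t 9.4 tcp [ 0.4597 -0.4026  0.0267] lane [  46.1 -528.    26.7] F [-0.25  0.41  0.88] w 0.0768 j [-23.  26. -21.   0. -44. -52.]
roll rad 0.0053 deg/8.59 rows 0.0 shift (after roll) [ 0.0007 -0.0017 -0.0029]
```

```bash
python3 -m creep '{"jaw":[1,1,1,1,1,1,1,1,1,1],"roll":[0,0,0,0,0,0,0,0,0,0],"translation":[[0,-0.0017,-0.0025],[0,0,0],[0,0,0],[0,0,0],[0,0,0],[0,0,0],[0,0,0],[0,0,0],[0,0,0],[0,0,0]]}' 30
python3 - <<'E'
from h import *
go([.4573,-.405,.026],105.2)
E
```

```text
time_s: 10.4
tcp_pos: [0.4573, -0.4053, 0.0263]
eef_rot: [-69.6, 90.0, -54.2]
contact_force: [0.4, -0.7, 0.0]
gripper_width: 0.0216
t 10.4 tcp [ 0.4573 -0.4053  0.0263] lane [  44.3 -531.2   26.3] F [ 0.35 -0.69  0.04] w 0.0216 j [-23.  26. -21.   0. -43. -51.]
roll rad 0.0042 deg/8.59 rows 0.0 shift (after roll) [0.0003 0.0003 0.0001]
```

```bash
sed -i 's/^L=np.array.*/L=np.array([.5138,.1249,np.radians(-11.07)])/' h.py
python3 -m creep '{"jaw":[1,1,1,1,1,1,1,1,1,1],"roll":[0,0,0,0,0,0,0,0,0,0],"translation":[[-0.004,0,0],[-0.01,0,0],[-0.02,0,0],[-0.03,0,0],[-0.03,0,0],[-0.02,0,0],[0,0,0],[0,0,0],[0,0,0],[0,0,0]]}' 30
python3 - <<'E'
from h import *
go(lw(0,-340,100),-11.07)
s=get_state();c=snap('wrist','w3');pickle.dump((s,c),open('w3.pkl','wb'))
E
```

```text
time_s: 11.4
tcp_pos: [0.4565, -0.4049, 0.139]
eef_rot: [135.7, 89.9, 151.1]
contact_force: [-0.2, -0.1, -2.4]
gripper_width: 0.0217
t 11.4 tcp [ 0.4565 -0.4049  0.139 ] lane [  45.5 -530.9  139. ] F [-0.24 -0.1  -2.37] w 0.0217 j [-23.  19. -14.  -0. -57. -51.]
roll rad -1.1082 deg/8.59 rows 7.4 shift (after roll) [0.0392 0.0454 0.1909]
```

View pics/w3.png

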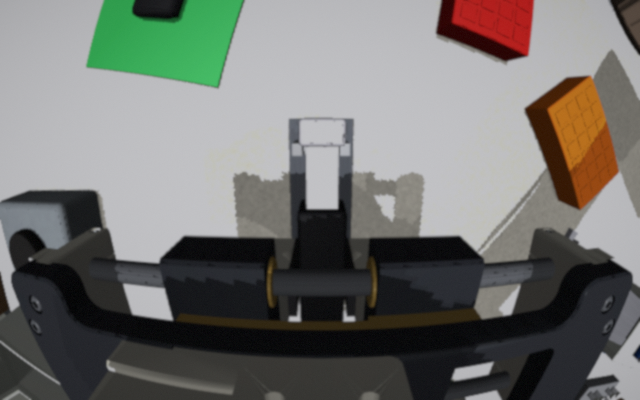

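```bash
python3 -m creep '{"jaw":[1,1,1,1,1,1,1,1,1,1],"roll":[-0.1385,-0.1385,-0.1385,-0.1385,-0.1385,-0.1385,-0.1385,-0.1387,0,0],"translation":[[0,0,0],[0,0,0],[0,0,0],[0,0,0],[0,0,0],[0,0,0],[0,0,0],[0,0,0],[0,0.01,0.04],[0,0.0118,0.045]]}' 30
python3 -m creep '{"jaw":[1,1,1,1,1,1,1,1,1,1],"roll":[0,0,0,0,0,0,0,0,0,0],"translation":[[0,0.0118,0.045],[0,0.0118,0.04],[0,0,0.021],[0.01,0,0],[0.02,0,0],[0.01,0,0],[0,0,0],[0,0,0],[0,0,0],[0,0,0]]}' 30
python3 - <<'E'
from h import *
go(lw(0,-340,17.5),-11.07)
s=get_state();c=snap('wrist','w4');pickle.dump((s,c),open('w4.pkl','wb')); snap('side','side4'); snap('scene','scene4')
crop('side4','s5',250,160,160,120,5)
E
```

```text
time_s: 12.45
tcp_pos: [0.4516, -0.3176, 0.1389]
eef_rot: [90.6, 89.9, 169.4]
contact_force: [0.8, 1.9, -2.1]
gripper_width: 0.0219
time_s: 13.45
tcp_pos: [0.4497, -0.2094, 0.1008]
eef_rot: [-88.2, 89.9, -9.3]
contact_force: [-0.5, 0.0, -2.3]
gripper_width: 0.0219
t 13.45 tcp [ 0.4497 -0.2094  0.1008] lane [   1.3 -340.4  100.8] F [-0.46  0.03 -2.27] w 0.0219 j [ -2.  11. -31.   0. -48.  -9.]
roll rad -0.0003 deg/8.59 rows 0.0 shift (after roll) [0.0833 0.0014 0.0004]
```

View pics/s5.png

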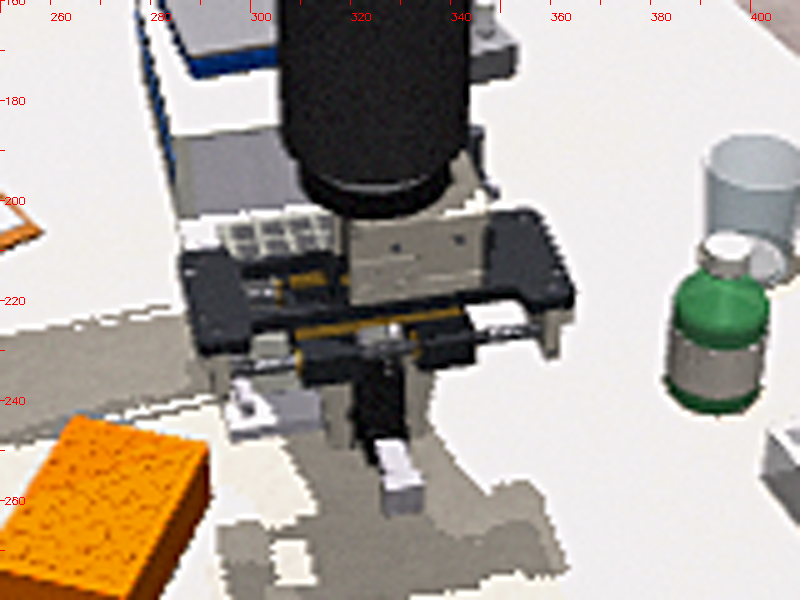

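View pics/w4.png

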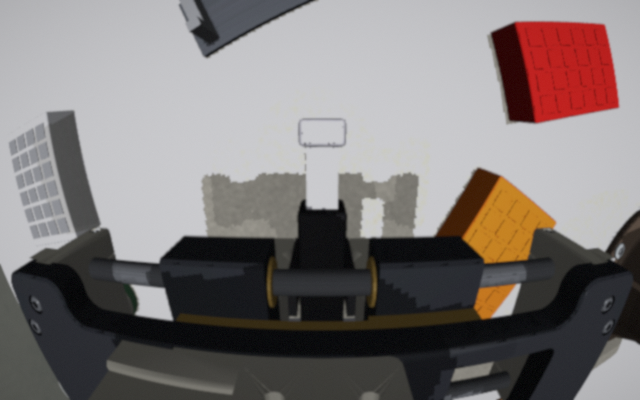

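View pics/scene4.png

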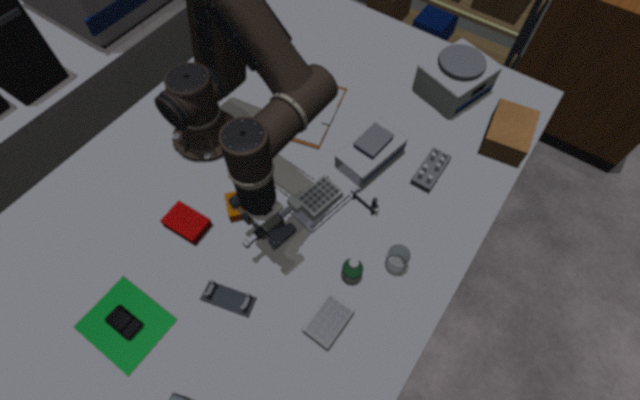

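```bash
python3 -m creep '{"jaw":[1,1,1,1,1,1,1,1,1,1],"roll":[0,0,0,0,0,0,0,0,0,0],"translation":[[0.015,0.0014,0],[0.02,0,0],[0.02,0,0],[0.015,0,0],[0.0133,0,0],[0,0,0],[0,0,0],[0,0,0],[0,0,0],[0,0,0]]}' 30
python3 - <<'E'
from h import *
go(lw(0,-325,17.5),-11.07)
pickle.dump(snap('scene','scene5'),open('sc5.pkl','wb')); crop('scene5','c5',270,110,190,130,4)
E
```

```text
time_s: 14.6
tcp_pos: [0.4484, -0.2089, 0.0176]
eef_rot: [-82.8, 89.9, -3.9]
contact_force: [1.0, 0.3, -1.9]
gripper_width: 0.0215
t 14.6 tcp [ 0.4484 -0.2089  0.0176] lane [-1.000e-01 -3.401e+02  1.760e+01] F [ 1.02  0.35 -1.89] w 0.0215 j [ -2.  18. -36.   0. -36.  -9.]
roll rad 0.0001 deg/8.59 rows 0.0 shift (after roll) [ 0.0001 -0.0001  0.0151]
```

View pics/c5.png

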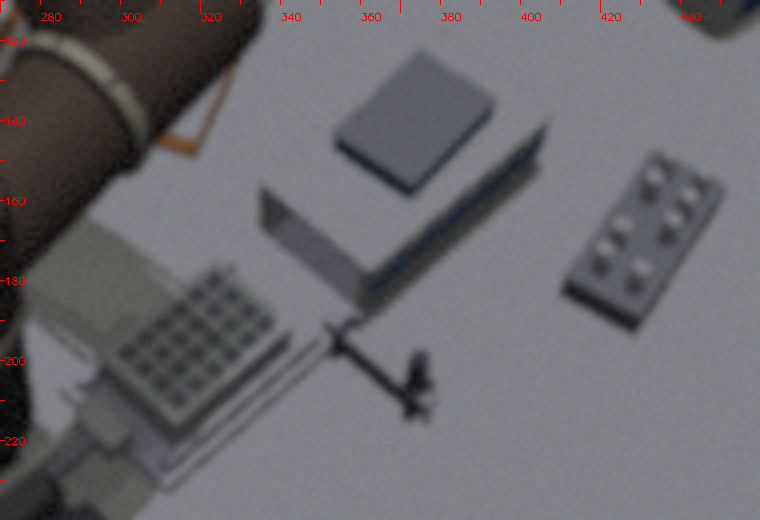

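```bash
python3 -m creep '{"jaw":[1,1,1,1,1,1,1,1,1,1],"roll":[0,0,0,0,0,0,0,0,0,0],"translation":[[0,0,0.008],[0,0,0.006],[0,0,0.004],[0,0,0.003],[0,0,0.003],[0,0,0.004],[0,0,0.006],[0,0,0.008],[0,0,0.008],[0,0,0.008]]}' 30
python3 - <<'E'
from h import *
go(lw(0,-120,17.5),-11.07)
E
```

```text
time_s: 15.65
tcp_pos: [0.4591, -0.1512, 0.0169]
eef_rot: [103.1, 90.0, -178.0]
contact_force: [0.3, -2.0, -1.2]
gripper_width: 0.0219
t 15.65 tcp [ 0.4591 -0.1512  0.0169] lane [  -0.6 -281.5   16.9] F [ 0.31 -2.01 -1.22] w 0.0219 j [  5.  17. -38.  -0. -35. -16.]
roll rad 0.0001 deg/8.59 rows 0.0 shift (after roll) [-0.0006 -0.0006  0.1615]
```

```bash
python3 -m creep '{"jaw":[1,1,1,1,1,1,1,1,1,1],"roll":[0,0,0,0,0,0,0,0,0,0],"translation":[[0,-0.0005,0.012],[0,0,0.016],[0,0,0.018],[0,0,0.018],[0,0,0.018],[0,0,0.018],[0,0,0.016],[0,0,0.012],[0,0,0.008],[0,0,0.004]]}' 30
python3 - <<'E'
from h import *
go(lw(0,-113,17.5),-11.07)
pickle.dump(snap('scene','scene6'),open('sc6.pkl','wb')); crop('scene6','c6',290,130,130,100,6)
snap('side','side6'); crop('side6','s6',250,150,120,90,6)
E
```

```text
time_s: 16.65
tcp_pos: [0.4864, -0.0139, 0.0169]
eef_rot: [117.0, 90.0, -164.1]
contact_force: [0.1, -2.2, -1.8]
gripper_width: 0.0218
t 16.65 tcp [ 0.4864 -0.0139  0.0169] lane [  -0.2 -141.4   16.9] F [ 0.1  -2.21 -1.85] w 0.0218 j [ 22.  17. -37.  -0. -35. -33.]
roll rad 0.0009 deg/8.59 rows 0.0 shift (after roll) [-0.0006 -0.0002  0.0284]
```

View pics/c6.png

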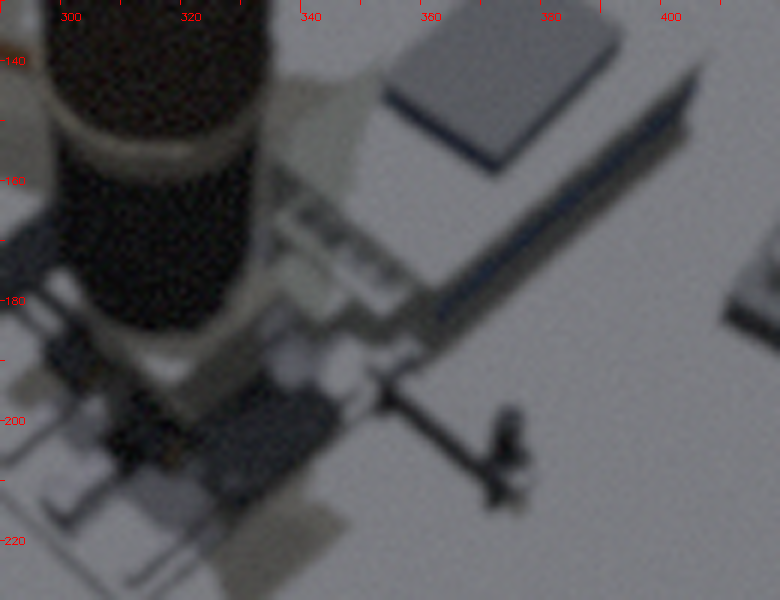

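View pics/s6.png

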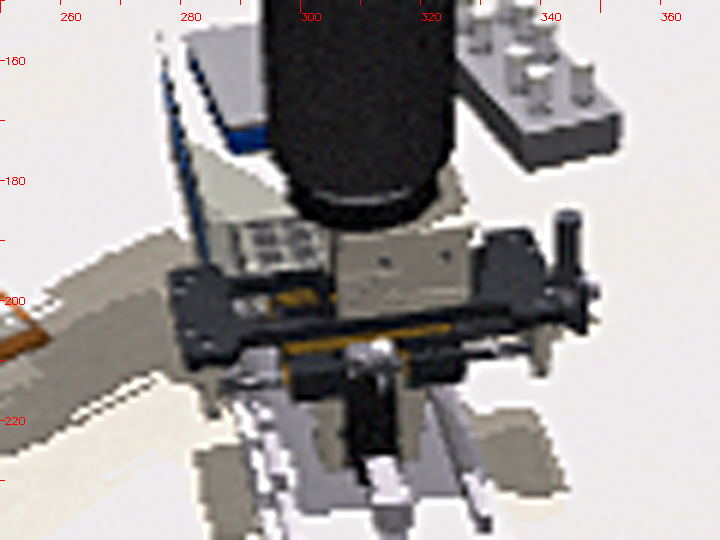

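```bash
python3 -m creep '{"jaw":[1,1,1,1,1,1,1,1,1,1],"roll":[0,0,0,0,0,0,0,0,0,0],"translation":[[0,0,0.003],[0,0,0.004],[0,0,0.004],[0,0,0.004],[0,0,0.004],[0,0,0.003],[0,0,0.002],[0,0,0.001],[0,0,0.001],[0,0,0.0005]]}' 30
python3 - <<'E'
from h import *
go(lw(0,-113,17.5),-11.07)
E
python3 -m creep '{"jaw":[1,1,1,1,1,1,1,1,1,1],"roll":[0,0,0,0,0,0,0,0,0,0],"translation":[[0,0,0.0003],[0,0,0.0003],[0,0,0.0003],[0,0,0.0003],[0,0,0.0003],[0,0,0.0003],[0,0,0.0002],[0,0,0],[0,0,0],[0,0,0]]}' 30
python3 - <<'E'
from h import *
go(lw(0,-113,17.5),-11.07)
E
```

```text
time_s: 17.75
tcp_pos: [0.4915, 0.0114, 0.017]
eef_rot: [133.6, 90.0, -147.4]
contact_force: [-0.4, -1.9, -2.8]
gripper_width: 0.0219
t 17.75 tcp [0.4915 0.0114 0.017 ] lane [-1.000e-01 -1.157e+02  1.700e+01] F [-0.37 -1.9  -2.81] w 0.0219 j [ 24.  18. -37.   0. -36. -35.]
roll rad 0.0001 deg/8.59 rows 0.0 shift (after roll) [-0.0005 -0.0001  0.0027]
time_s: 18.75
tcp_pos: [0.4919, 0.0134, 0.017]
eef_rot: [-37.2, 90.0, 41.8]
contact_force: [-1.1, -0.4, -2.2]
gripper_width: 0.0218
t 18.75 tcp [0.4919 0.0134 0.017 ] lane [-1.000e-01 -1.136e+02  1.700e+01] F [-1.08 -0.36 -2.24] w 0.0218 j [ 24.  18. -37.  -0. -36. -36.]
roll rad 0.0001 deg/8.59 rows 0.0 shift (after roll) [-0.0005 -0.0001  0.0006]
```

```bash
python3 -m creep '{"jaw":[1,1,1,1,1,1,1,1,1,1],"roll":[0,0,0,0,0,0,0,0,0,0],"translation":[[0,0,0.0006],[0,0,0.0006],[0,0,0.0006],[0,0,0.0006],[0,0,0.0005],[0,0,0.0004],[0,0,0.0003],[0,0,0.0002],[0,0,0.0002],[0,0,0.0002]]}' 30
python3 - <<'E'
from h import *
go(lw(0,-113,17.5),-11.07)
E
python3 -m creep '{"jaw":[1,1,1,1,1,1,1,1,1,1],"roll":[0,0,0,0,0,0,0,0,0,0],"translation":[[0,0,0.0002],[0,0,0.0002],[0,0,0.0002],[0,0,0.0002],[0,0,0.0002],[0,0,0.0002],[0,0,0.0002],[0,0,0.0002],[0,0,0.0002],[0,0,0]]}' 30
```

```text
time_s: 19.75
tcp_pos: [0.4927, 0.0175, 0.017]
eef_rot: [-89.2, 90.0, -10.2]
contact_force: [-0.2, -1.8, -2.3]
gripper_width: 0.0218
t 19.75 tcp [0.4927 0.0175 0.017 ] lane [-1.000e-01 -1.095e+02  1.700e+01] F [-0.23 -1.82 -2.25] w 0.0218 j [ 25.  18. -37.   0. -36. -36.]
roll rad 0.0001 deg/8.59 rows 0.0 shift (after roll) [-0.0005 -0.0001 -0.0035]
time_s: 20.75
tcp_pos: [0.493, 0.0193, 0.0169]
eef_rot: [-26.6, 90.0, 52.3]
contact_force: [0.3, -1.3, -2.1]
gripper_width: 0.022
```

Run:
```python
from h import *
go(lw(0,-113,17.5),-11.07)
```

```text
t 20.75 tcp [0.493  0.0193 0.0169] lane [-1.000e-01 -1.077e+02  1.690e+01] F [ 0.25 -1.33 -2.12] w 0.022 j [ 25.  18. -36.  -0. -36. -36.]
roll rad 0.0001 deg/8.59 rows 0.0 shift (after roll) [-0.0006 -0.0001 -0.0053]
```

```bash
python3 -m creep '{"jaw":[1,1,1,1,1,1,1,1,1,1],"roll":[0,0,0,0,0,0,0,0,0,0],"translation":[[0,0,0.0002],[0,0,0.0002],[0,0,0.0002],[0,0,0.0002],[0,0,0.0002],[0,0,0.0002],[0,0,0.0002],[0,0,0.0002],[0,0,0.0002],[0,0,0]]}' 30
```

```text
time_s: 21.75
tcp_pos: [0.4934, 0.021, 0.017]
eef_rot: [-55.0, 90.0, 23.9]
contact_force: [-0.7, -0.8, -2.0]
gripper_width: 0.0218
```

```bash
python3 -m creep '{"jaw":[1,1,1,1,1,1,1,1,1,1],"roll":[0,0,0,0,0,0,0,0,0,0],"translation":[[0,0,0.0002],[0,0,0.0002],[0,0,0.0002],[0,0,0.0002],[0,0,0.0002],[0,0,0.0002],[0,0,0.0002],[0,0,0.0002],[0,0,0.0002],[0,0,0]]}' 30
```

```text
time_s: 22.75
tcp_pos: [0.4938, 0.0228, 0.017]
eef_rot: [-43.5, 90.0, 35.4]
contact_force: [-0.8, -2.2, -2.5]
gripper_width: 0.0218
```

```bash
python3 -m creep '{"jaw":[1,1,1,1,1,1,1,1,1,1],"roll":[0,0,0,0,0,0,0,0,0,0],"translation":[[0,0,0.0002],[0,0,0.0002],[0,0,0.0002],[0,0,0.0002],[0,0,0.0002],[0,0,0.0002],[0,0,0.0002],[0,0,0.0002],[0,0,0.0002],[0,0,0]]}' 30
```

```text
time_s: 23.75
tcp_pos: [0.4941, 0.0246, 0.017]
eef_rot: [-48.9, 90.0, 30.0]
contact_force: [0.0, -1.3, -2.1]
gripper_width: 0.0217
```

```bash
python3 -m creep '{"jaw":[1,1,1,1,1,1,1,1,1,1],"roll":[0,0,0,0,0,0,0,0,0,0],"translation":[[0,0,0.0002],[0,0,0.0002],[0,0,0.0002],[0,0,0.0002],[0,0,0.0002],[0,0,0.0002],[0,0,0.0002],[0,0,0.0002],[0,0,0.0002],[0,0,0]]}' 30
```

```text
time_s: 24.75
tcp_pos: [0.4936, 0.0249, 0.0169]
eef_rot: [144.8, 89.9, -136.3]
contact_force: [-0.2, -11.5, 0.2]
gripper_width: 0.0216
```

```bash
python3 -m creep '{"jaw":[1,1,1,1,1,1,1,1,1,1],"roll":[0,0,0,0,0,0,0,0,0,0],"translation":[[0,0,-0.002],[0,0,-0.006],[0,0,-0.015],[0,0,-0.03],[0,0,-0.04],[0,0,-0.04],[-0.01,0,-0.03],[-0.03,0,-0.02],[-0.04,0,-0.02],[-0.04,0,-0.02]]}' 30
python3 - <<'E'
from h import *
go([.4573,-.4053,.1383],105.2+.24)
pickle.dump(snap('scene','scene7'),open('sc7.pkl','wb')); crop('scene7','c7',290,130,130,100,6)
pickle.dump(snap('side','side7'),open('sd7.pkl','wb')); crop('side7','s7',260,150,100,75,8)
E
```

```text
time_s: 25.75
tcp_pos: [0.4504, -0.194, 0.1381]
eef_rot: [82.9, 89.9, 161.8]
contact_force: [1.4, 0.2, -2.2]
gripper_width: 0.0223
t 25.75 tcp [ 0.4504 -0.194   0.1381] lane [  -1.  -325.1  138.1] F [ 1.37  0.25 -2.17] w 0.0223 j [ -0.   8. -29.  -0. -53. -11.]
roll rad 1.1076 deg/8.59 rows 7.4 shift (after roll) [-0.0003 -0.2055 -0.0496]
```

View pics/c7.png

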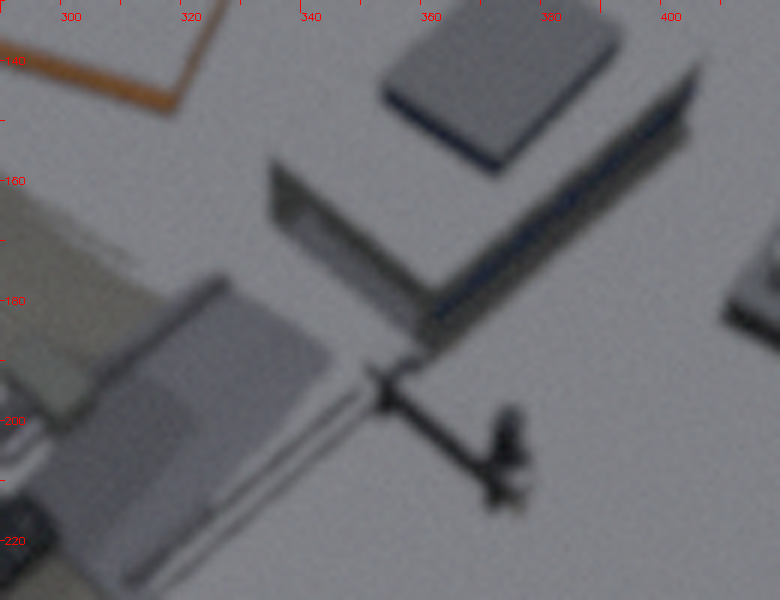

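View pics/s7.png

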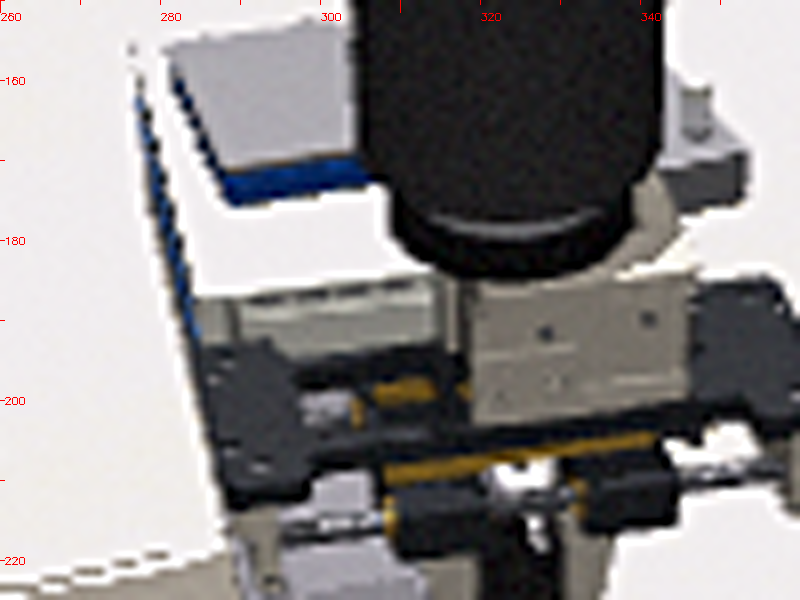

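```bash
python3 -m creep '{"jaw":[1,1,1,1,1,1,1,1,1,1],"roll":[0.1385,0.1385,0.1385,0.1385,0.1385,0.1384,0.1384,0.1384,0,0],"translation":[[0,0,0],[0,0,0],[0,0,0],[0,0,0],[0,0,0],[0,0,0],[0,0,0],[0,0,0],[0,-0.03,-0.01],[0,-0.045,-0.01]]}' 30
python3 -m creep '{"jaw":[1,1,1,1,1,1,1,1,1,1],"roll":[0,0,0,0,0,0,0,0,0,0],"translation":[[0,-0.045,-0.01],[0,-0.045,-0.01],[0,-0.03,-0.0096],[0,-0.0105,0],[0,0,0],[0,0,0],[0,0,0],[0,0,0],[0,0,0],[0,0,0]]}' 30
python3 - <<'E'
from h import *
go([.4573,-.4053,.0265],105.2+.24)
s=get_state();c=snap('wrist','w8'); crop('w8','w8c',240,90,160,130,5)
pickle.dump(snap('side','side8'),open('sd8.pkl','wb')); crop('side8','s8',260,150,100,75,8)
E
```

```text
time_s: 26.85
tcp_pos: [0.4518, -0.2698, 0.1369]
eef_rot: [42.6, 90.0, 58.3]
contact_force: [1.4, 0.8, -1.9]
gripper_width: 0.0219
time_s: 27.85
tcp_pos: [0.4589, -0.4033, 0.1372]
eef_rot: [-30.7, 90.0, -15.2]
contact_force: [-0.4, 0.2, -0.9]
gripper_width: 0.0216
t 27.85 tcp [ 0.4589 -0.4033  0.1372] lane [  47.5 -528.9  137.2] F [-0.35  0.24 -0.91] w 0.0216 j [-23.  19. -15.  -0. -57. -51.]
roll rad 0.0014 deg/8.59 rows 0.0 shift (after roll) [ 0.1107 -0.0014 -0.0021]
```

View pics/w8c.png

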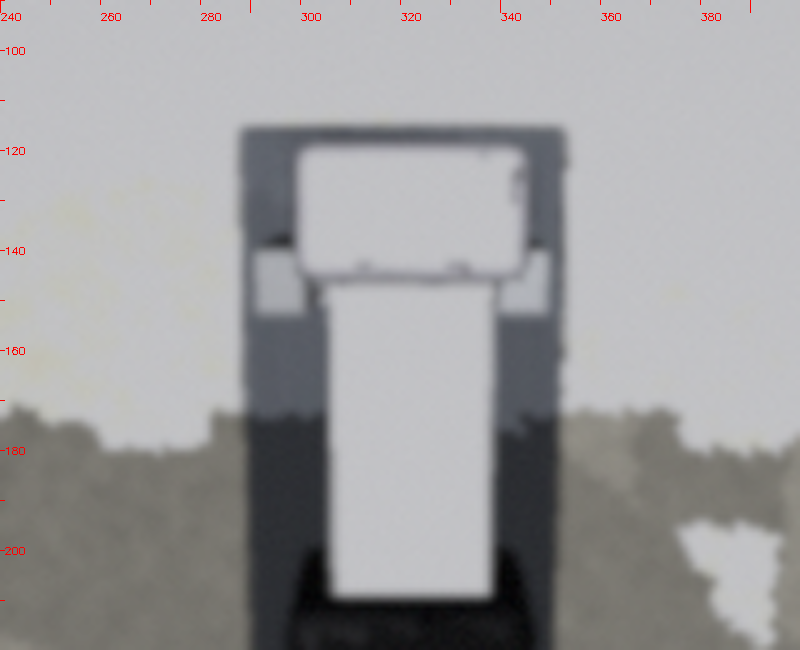

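View pics/s8.png

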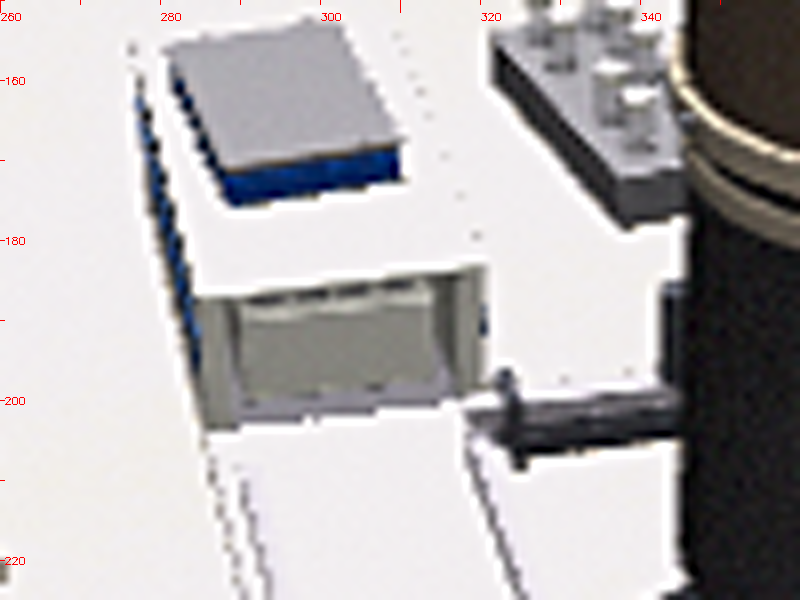

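```bash
python3 -m creep '{"jaw":[1,1,1,1,1,1,1,1,1,1],"roll":[0.0014,0,0,0,0,0,0,0,0,0],"translation":[[0,-0.0014,-0.0021],[0.02,0,0],[0.02,0,0],[0.02,0,0],[0.018,0,0],[0.013,0,0],[0.01,0,0],[0.006,0,0],[0.002,0,0],[0,0,0]]}' 30
python3 - <<'E'
from h import *
go([.4573,-.4053,.0263],105.2+.24)
c=pickle.load(open('sd8.pkl','rb'))
for y in (0,10,15,20,25,30,40): print(y,[proj(c,lw(x,y,z))[0].round(1).tolist() for x,z in((-43,10),(43,10),(-43,54),(43,54))])
E
```

```text
time_s: 28.95
tcp_pos: [0.4572, -0.4059, 0.0282]
eef_rot: [-58.6, 90.0, -43.2]
contact_force: [0.1, -0.7, -2.6]
gripper_width: 0.0216
t 28.95 tcp [ 0.4572 -0.4059  0.0282] lane [  46.3 -531.8   28.2] F [ 0.09 -0.66 -2.58] w 0.0216 j [-23.  26. -21.   0. -44. -51.]
roll rad -0.0008 deg/8.59 rows 0.0 shift (after roll) [0.0019 0.0005 0.0003]
0 [[291.1, 203.8], [315.4, 200.8], [290.5, 193.2], [315.3, 190.3]]
10 [[290.6, 202.2], [314.9, 199.2], [290.0, 191.6], [314.7, 188.7]]
15 [[290.4, 201.4], [314.6, 198.4], [289.8, 190.9], [314.4, 188.0]]
20 [[290.2, 200.6], [314.3, 197.6], [289.6, 190.1], [314.2, 187.2]]
25 [[290.0, 199.8], [314.1, 196.8], [289.4, 189.3], [313.9, 186.4]]
30 [[289.8, 199.0], [313.8, 196.1], [289.2, 188.5], [313.6, 185.7]]
40 [[289.4, 197.4], [313.3, 194.5], [288.8, 187.0], [313.1, 184.1]]
```

```bash
python3 -m creep '{"jaw":[1,1,1,1,-0.3,-0.3,-0.3,-0.3,-0.3,-0.3],"roll":[0,0,0,0,0,0,0,0,0,0],"translation":[[0.001,0.0005,0],[0.001,0,0],[0,0,0],[0,0,0],[0,0,0],[0,0,0],[0,0,0],[0,0,0],[0,0,0],[-0.01,0,0]]}' 30
python3 - <<'E'
from h import *
go(lw(137,-25,200),-11.07)
E
```

```text
time_s: 29.95
tcp_pos: [0.4559, -0.4048, 0.035]
eef_rot: [135.6, 89.9, 150.9]
contact_force: [-0.4, 0.2, 0.4]
gripper_width: 0.0565
t 29.95 tcp [ 0.4559 -0.4048  0.035 ] lane [  44.9 -530.9   35. ] F [-0.37  0.22  0.44] w 0.0565 j [-23.  25. -20.  -0. -45. -51.]
roll rad -1.1093 deg/8.59 rows 7.4 shift (after roll) [-0.1648 -0.0917  0.5061]
```

```bash
python3 -m creep '{"jaw":[-1,-1,-1,-1,-1,-1,-1,-1,-1,-1],"roll":[0,0,0,0,0,0,0,0,0,0],"translation":[[-0.015,0,0],[-0.03,0,0],[-0.04,0,0],[-0.04,0,0],[-0.04,0,0],[0,0,0],[0,0,0],[0,0,0],[0,0,0],[0,0,0]]}' 30
python3 - <<'E'
from h import *
go(lw(137,-25,200),-11.07)
s=get_state();c=snap('wrist','w9'); crop('w9','w9c',240,90,160,130,5)
snap('side','side9'); crop('side9','s9',310,270,110,85,7)
R=Ro.from_euler('xyz',s['eef_rot'],degrees=True).as_matrix()
pickle.dump((s,c),open('w9.pkl','wb'))
E
```

```text
time_s: 30.95
tcp_pos: [0.4564, -0.4051, 0.1999]
eef_rot: [139.7, 89.9, 155.1]
contact_force: [-0.7, -0.3, -0.0]
gripper_width: 0.088
t 30.95 tcp [ 0.4564 -0.4051  0.1999] lane [  45.4 -531.1  199.9] F [-0.74 -0.27 -0.03] w 0.088 j [-23.  16. -10.  -0. -65. -51.]
roll rad -1.1091 deg/8.59 rows 7.4 shift (after roll) [-1.000e-04 -9.160e-02  5.061e-01]
```

View pics/w9c.png

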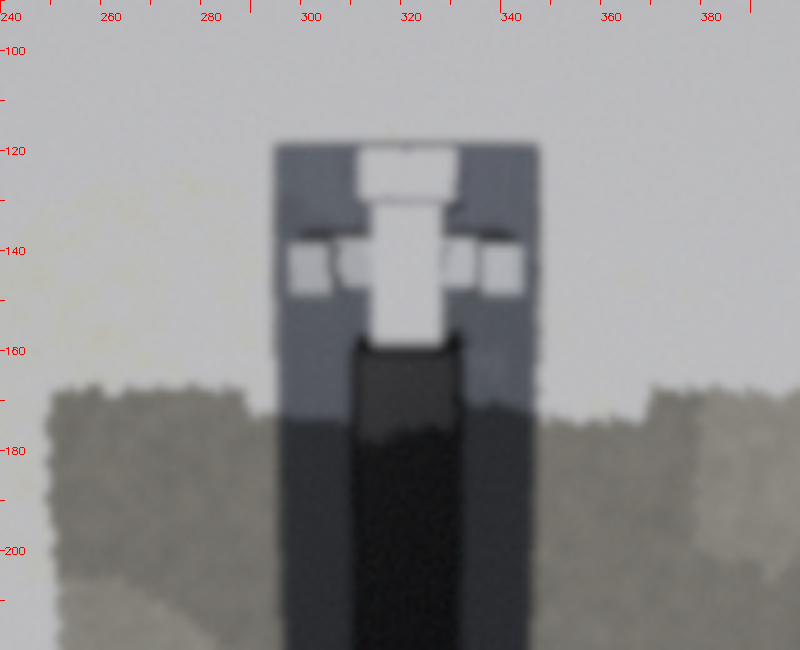

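View pics/s9.png

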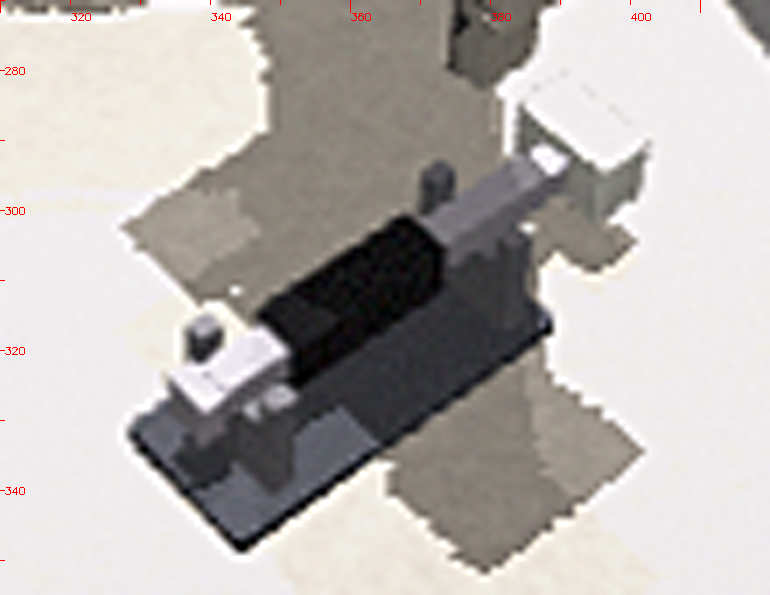

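```bash
python3 -m creep '{"jaw":[-1,-1,-1,-1,-1,-1,-1,-1,-1,-1],"roll":[-0.1386,-0.1386,-0.1386,-0.1386,-0.1386,-0.1387,-0.1387,-0.1387,0,0],"translation":[[0,0,0],[0,0,0],[0,0,0],[0,0,0],[0,0,0],[0,0,0],[0,0,0],[0,0,0],[0,-0.0083,0.046],[0,-0.0083,0.046]]}' 20
python3 -m creep '{"jaw":[-1,-1,-1,-1,-1,-1,-1,-1,-1,-1],"roll":[0,0,0,0,0,0,0,0,0,0],"translation":[[0,-0.0083,0.046],[0,-0.0083,0.046],[0,-0.0083,0.046],[0,-0.0083,0.046],[0,-0.0083,0.046],[0,-0.0083,0.046],[0,-0.0083,0.046],[0,-0.0083,0.046],[0,-0.0083,0.046],[0,0,0]]}' 20
python3 - <<'E'
from h import *
go([.6448,.0739,.054],-11.07)
s=get_state();c=snap('wrist','w10'); R=Ro.from_euler('xyz',s['eef_rot'],degrees=True).as_matrix()
print(projw(c,s['tcp_pos'],R,np.array([[.6448,.0739,.076]])))
crop('w10','w10c',270,150,140,110,5)
E
```

```text
time_s: 32.05
tcp_pos: [0.4905, -0.318, 0.2003]
eef_rot: [91.4, 89.9, 170.2]
contact_force: [1.3, 0.2, -1.0]
gripper_width: 0.0875
time_s: 33.05
tcp_pos: [0.6451, 0.0785, 0.1998]
eef_rot: [125.4, 90.0, -155.4]
contact_force: [-0.6, -0.4, -0.1]
gripper_width: 0.0878
t 33.05 tcp [0.6451 0.0785 0.1998] lane [137.7 -20.3 199.8] F [-0.59 -0.35 -0.1 ] w 0.0878 j [ 24.  19.  -5.   0. -66. -35.]
roll rad 0.0043 deg/8.59 rows 0.0 shift (after roll) [ 0.1458 -0.0007 -0.0046]
[[320.09983821 191.9591228 ]]
```

View pics/w10c.png

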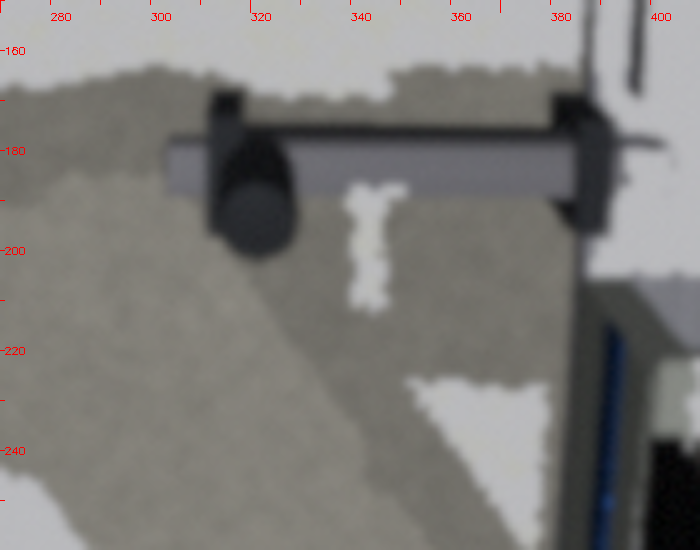

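```bash
python3 -m creep '{"jaw":[-1,-1,-1,-1,-1,-1,-1,-1,-1,-1],"roll":[0,0,0,0,0,0,0,0,0,0],"translation":[[0.01,0,-0.002],[0.02,0,0],[0.025,0,0],[0.025,0,0],[0.02,0,0],[0.005,0,0],[0,0,0],[0,0,0],[0,0,0],[0,0,0]]}' 20
python3 - <<'E'
from h import *
go([.6448,.0739,.054],-11.07)
E
```

```text
time_s: 34.1
tcp_pos: [0.6437, 0.072, 0.0971]
eef_rot: [-58.4, 89.9, 20.5]
contact_force: [0.2, 0.2, -0.3]
gripper_width: 0.0877
t 34.1 tcp [0.6437 0.072  0.0971] lane [137.6 -27.   97.1] F [ 0.19  0.21 -0.27] w 0.0877 j [ 24.  24. -12.   0. -54. -35.]
roll rad 0.0001 deg/8.59 rows 0.0 shift (after roll) [ 0.0431 -0.0006  0.0021]
```

```bash
python3 -m creep '{"jaw":[-1,-1,-1,0.5,1,1,1,1,1,1],"roll":[0,0,0,0,0,0,0,0,0,0],"translation":[[0.013,-0.0006,0.0021],[0.02,0,0],[0.01,0,0],[0,0,0],[0,0,0],[0,0,0],[0,0,0],[0,0,0],[0,0,0],[0,0,0]]}' 20
python3 - <<'E'
from h import *
go(lw(92,-25,54),-11.07)
E
```

```text
time_s: 35.1
tcp_pos: [0.6443, 0.0738, 0.0532]
eef_rot: [-55.3, 90.0, 23.6]
contact_force: [-0.4, -0.5, 0.3]
gripper_width: 0.0375
t 35.1 tcp [0.6443 0.0738 0.0532] lane [137.9 -25.1  53.2] F [-0.38 -0.53  0.28] w 0.0375 j [ 24.  27. -14.   0. -49. -35.]
roll rad 0.0001 deg/8.59 rows 0.0 shift (after roll) [-0.0008  0.0459  0.0001]
```

```bash
python3 -m creep '{"jaw":[1,1,1,1,1,1,1,1,1,1],"roll":[0,0,0,0,0,0,0,0,0,0],"translation":[[0,0,0],[0,0,0],[0,0,0],[0,0,0],[0,0,0],[0,0.002,0],[0,0.004,0],[0,0.006,0],[0,0.006,0],[0,0.006,0]]}' 20
python3 - <<'E'
from h import *
go(lw(92,-25,54),-11.07)
E
python3 -m creep '{"jaw":[1,1,1,1,1,1,1,1,1,1],"roll":[0,0,0,0,0,0,0,0,0,0],"translation":[[0,0.005,0],[0,0.004,0],[0,0.003,0],[0,0.002,0],[0,0.001,0],[0,0.001,0],[0,0.001,0],[0,0,0],[0,0,0],[0,0,0]]}' 20
python3 - <<'E'
from h import *
go(lw(92,-25,54),-11.07)
E
```

```text
time_s: 36.1
tcp_pos: [0.6214, 0.0782, 0.053]
eef_rot: [-80.5, 89.9, -1.6]
contact_force: [5.5, -3.1, -4.3]
gripper_width: 0.0157
t 36.1 tcp [0.6214 0.0782 0.053 ] lane [114.6 -25.2  53. ] F [ 5.48 -3.05 -4.26] w 0.0157 j [ 25.  25. -18.   0. -47. -36.]
roll rad 0.0002 deg/8.59 rows 0.0 shift (after roll) [-0.001   0.0226  0.0002]
time_s: 37.1
tcp_pos: [0.6045, 0.0815, 0.053]
eef_rot: [-85.7, 89.9, -6.7]
contact_force: [4.1, -1.9, -3.1]
gripper_width: 0.016
t 37.1 tcp [0.6045 0.0815 0.053 ] lane [ 97.3 -25.2  53. ] F [ 4.06 -1.86 -3.15] w 0.016 j [ 26.  24. -20.   0. -47. -37.]
roll rad 0.0001 deg/8.59 rows 0.0 shift (after roll) [-0.001   0.0053  0.0002]
```

Now the last few mm until the bolt's end stop shows in the force.

```bash
python3 -m creep '{"jaw":[1,1,1,1,1,1,1,1,1,1],"roll":[0,0,0,0,0,0,0,0,0,0],"translation":[[0,0.001,0],[0,0.001,0],[0,0.001,0],[0,0.001,0],[0,0.0005,0],[0,0.0005,0],[0,0.0005,0],[0,0.0005,0],[0,0,0],[0,0,0]]}' 20
python3 - <<'E'
from h import *
go(lw(92,-25,54),-11.07)
E
```

```text
time_s: 38.1
tcp_pos: [0.5993, 0.0825, 0.0531]
eef_rot: [-81.9, 89.9, -3.0]
contact_force: [7.0, -4.6, -4.2]
gripper_width: 0.0152
t 38.1 tcp [0.5993 0.0825 0.0531] lane [ 92.1 -25.2  53.1] F [ 6.99 -4.63 -4.24] w 0.0152 j [ 26.  23. -20.   0. -46. -37.]
roll rad 0.0003 deg/8.59 rows 0.0 shift (after roll) [-0.0009  0.0001  0.0002]
```

```bash
python3 -m creep '{"jaw":[-0.3,-0.3,-0.3,-0.3,-0.3,-0.3,-1,-1,-1,-1],"roll":[0,0,0,0,0,0,0,0,0,0],"translation":[[0,0,0],[0,0,0],[0,0,0],[0,0,0],[-0.005,0,0],[-0.02,0,0],[-0.03,0,0],[-0.04,0,0],[-0.04,0,0],[-0.03,0,0]]}' 20
python3 -m creep '{"jaw":[-1,-1,-1,-1,-1,-1,-1,-1,-1,-1],"roll":[0,0,0,0,0,0,0,0,0,0],"translation":[[0,-0.02,0],[0,-0.04,0],[0,-0.04,0],[0,-0.02,0],[0,0,0],[0,0,0],[0,0,0],[0,0,0],[0,0,0],[0,0,0]]}' 20
python3 - <<'E'
from h import *
st()
snap('side','side11'); snap('scene','scene11'); snap('wrist','w11')
crop('side11','s11',260,140,160,120,5)
E
```

```text
time_s: 39.1
tcp_pos: [0.5985, 0.0829, 0.2214]
eef_rot: [-61.9, 89.8, 17.1]
contact_force: [0.9, 0.7, -0.8]
gripper_width: 0.0831
time_s: 40.1
tcp_pos: [0.7155, 0.0601, 0.2185]
eef_rot: [-56.5, 90.0, 22.5]
contact_force: [0.9, 0.2, 0.0]
gripper_width: 0.0879
{'time_s': 40.1, 'joints': [20.2896, 24.8121, 6.1564, -0.0015, -71.3067, -31.3277], 'tcp_pos': [0.7155, 0.0601, 0.2185], 'eef_rot': [-56.4846, 89.9623, 22.4768], 'contact_force': [0.8571, 0.1855, 0.0211], 'gripper_width': 0.0879}
```

View pics/s11.png

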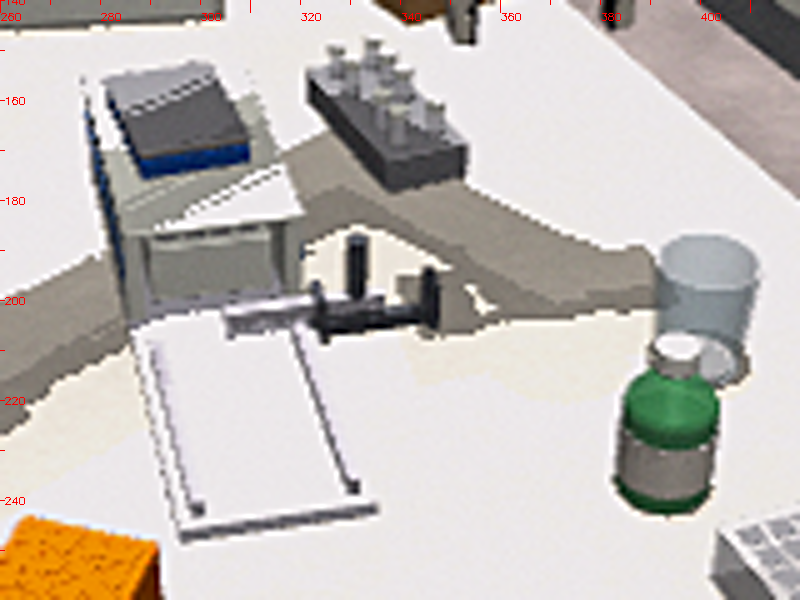

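View pics/scene11.png

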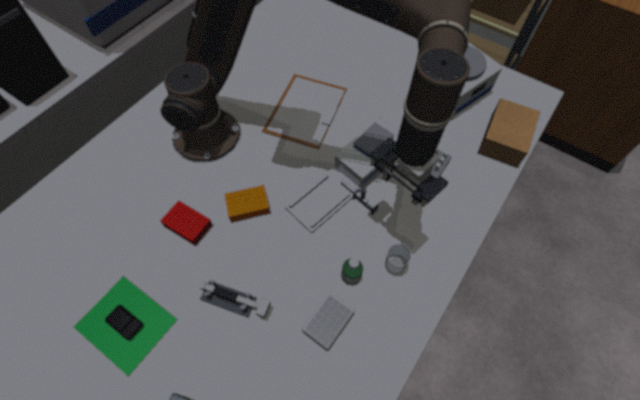

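View pics/w11.png

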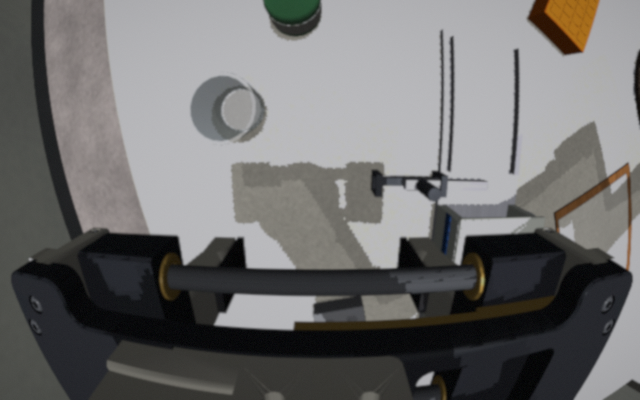

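```bash
python3 -c "
from plant import *
print(close_job())"
```

```text
the job is handed in; nothing more can be done
None
```

The sample plate is in the loader and resting against the hidden stop, the tapping bar is back in its cradle, and the bolt is shut. I handed the job in at about 40 s of the 72 s allowed.

- **Bolt open:** I pulled the knob about 42 mm until the force rose at its end stop. The side picture showed the knob against its end block.
- **Tapping:** Pushing the plate took about 2 N. I advanced it in steps of under 2 mm at the end. In the last step the force rose to 11.5 N and the plate stopped, with its nose about 151 mm inside the mouth, and I backed off at once. That is below the stop's 14 N limit.
- **Bar back in its cradle:** The side picture after release matches the one taken before I picked it up.
- **Bolt shut:** I pushed the knob back about 46 mm until the force began to rise. The last side picture shows the bolt's bar across half of the lane again.

**Last checks:** From the side picture the plate's rear face is roughly 20 to 25 mm inside the mouth, which agrees with where the arm stopped. The other objects I could see look unmoved.

**Not confirmed:** The stop pin was never visible in my pictures. That the stop did not slip rests on the force reading and on the plate stopping dead. The early fits from the cameras differed by 2 to 6 mm, so I used the wrist pictures and contact forces to correct them.

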